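# Isolate the shaker, pack its tray, zero the dial, switch back on

### The arm

A 6-joint arm with a two-finger parallel gripper is mounted at the origin on the work surface. World frame = base frame: x ahead of the robot, y to its left, z up, the work surface at z = 0. Lengths are in m, angles in rad, forces in N, time in s.
With the tool pointing down it reaches from about 0.3 to 0.875 m from the base axis. Payload 4.2 kg.
Tool frame: the origin (TCP) lies midway between the tips of the shut fingers; the grasp point (between the pads) lies 19 mm behind it (env.hold_point_z is the z of the grasp point in the tool frame, in m); z points along the fingers, y is the line along which they close (so a half turn about z gives the same grasp; the last joint's range is limited). The gripper opens to 85 mm and grips with 20 to 120 N. Pads are 22 mm wide; open, the fingers measure 114 mm over their backs; the gripper's body (76 mm by 85 mm) begins 54 mm behind the grasp point. The pads swing forward as they close: fully open they stand 13 mm farther back than shut.
Start: joints at [1.116, 0.32, 1.565, -0, 1.257, -0.02], TCP at [0.242, 0.522, 0.231] pointing down, gripper open.
Joint ranges: [-3.11, 3.11], [-0.84, 2.01], [0.21, 2.61], [-1.34, 4.49], [0.05, 2.63], [-2.56, 2.56]. Speed limits (rad/s): [2.57, 2.57, 3.14, 3.14, 3.14, 3.14].

### API

Orientations are given as [roll, pitch, yaw] about the fixed x, y, z axes, in that order (R = Rz(yaw) Ry(pitch) Rx(roll)).
In Python, from workcell import env gives the robot as it stands.
- The arm moves only by the tool drive_tool, never from a script. Its argument "steps" is a list that holds one entry, the list of rows, each a list of 5 numbers: the opening, from 0 (shut) to 1 (fully open), then the shift along the tool's x, y, z in units of 30 mm (1.0 is 30 mm), then the turn about the tool's z in units of 5 degrees (1.0 is 5 degrees). In form: [[[fingers, tx, ty, tz, turn], ...]]. A call has exactly 8 rows; each row is the pose to reach, as a shift and turn from the pose commanded when the call began, along the tool's axes at that moment; what a row does not reach only later rows make up. A row lasts 1/10 s, in which the tool goes at most 50 mm and 8.59 degrees, less where a joint would pass 70% of its speed; a pose out of reach is approached as far as the arm can. A call with a gripper value outside its range is refused whole. The fingers move at their own pace and stop on an object; "newtons" is the grip in N (left out, the last holds). Time passes only in rows, so rows that repeat a pose let the fingers close, or fill a call up. It gives the time, the measured TCP pose, the force, the opening and the grip force at its end, in the units of the state.
- env.observe(): the state, without advancing time (a new reading comes with each control period).
- env.capture(name): name is "scene" or "side" or "wrist"; returns a dict with "pixels" (400x640x3 uint8, blue, green, red), "K" (3x3 intrinsics, pixels), "k1" (the pictures are not rectified: a ray, as slopes to the right and down, at radius r is drawn at 1 + k1 r^2 times it, then the intrinsics apply), "xyz" and "attitude" of the camera in the world; the wrist camera has in their place "mount" (4x4, takes a point from camera to tool coordinates, whose origin is the TCP and whose axes are the flange's). Camera axes: x right, y up, looking along -z (the intrinsics and any distortion apply to the point x, -y, -z); pixel columns grow to the right and rows downward; lengths in m; the calibration is good to about 2 mm. A picture is of the moment at which its call begins: read the wrist's pose just before it. There is no depth.
- env.finish_job(): hands the job in; it is judged then, once.
The state is a dict: "clock": time; "joint_positions": joint angles; "qd": joint speeds; "tau": joint torques, N m; "tcp_pos": TCP position; "ee_rot": TCP orientation; "contact_force": force on the tool from outside, world axes, zero at the start; "moment": the same for the moment, N m; "opening": opening from 0.0 (shut) to 1.0 (fully open); "gripper_force": force on a finger pad.
Only numpy, scipy, OpenCV 4.12 (cv2) and the standard library are available. Lean on these libraries where they do the work, as an engineer would, in place of code of your own. Each camera call takes 0.05 s, during which the arm holds its last target. There are 200 camera calls.

### The job

Switch the shaker off at the lever on its control unit before anything else. Then pack every amber bottle, the steel canister, the square cell and the long cell stacks that are on the bench upright into the shaker's tray, all flat on its floor, and turn the speed dial until its pointer stands at the zero mark; only when all that is done, switch the shaker back on, and leave the other things on the bench where they are.

Things in the scene. Friction and masses are not known exactly. Their poses are not given: they have to be found in the camera images.
- shaker: White shaker base 170 x 270 x 22 mm, fixed, with an open aluminium tray on it. Origin: centre of the underside; its y axis is the tray's long direction. Placed and turned differently each time.
- tray_in (a point): Centre of the tray's inner floor, 36 mm above the bench; axes as shaker. Inner space 114 mm (x) by 222 mm (y), walls 6 mm thick, 30 mm high above this floor. All six items just fit as 2 (x) by 4 (y) places of 57 x 55 mm: a long stack, lying along y, takes two places in y, any other item one. Necks stand clear above the walls and shoulders, so items can be set down side by side.
- control: Grey control unit 130 (x) x 180 (y) x 50 mm high, fixed, placed and turned differently each time. Origin: centre of its underside; its -x side faces the robot. On top: the speed dial at y=-45 mm and the isolator lever at y=+50 mm.
- dial_grip (a point): Point on the dial's vertical axis at half the height of its grip bar (73 mm above the bench). The grip bar is black, 46 mm long, 13 mm wide, 22 mm high (62 to 84 mm above the bench), on a 50 mm disc; a white pointer line on its top runs from the axis towards one end. The point's x axis runs along the bar to the pointer's end.
- dial (a joint): Angle of the speed dial, rad: 0 when the pointer stands at the zero mark (the long thick black bar of the scale, on the side of the dial away from the robot, control unit's +x), positive counter-clockwise seen from above. Range -1.5 to 2.1; it starts between 0.5 and 1.3. It has friction (0.03 N m) and stays where it is left.
- dial_zero (a point): The zero mark on the scale, 40 mm from the dial's axis towards the control unit's +x.
- isolator (a joint): Angle of the isolator lever, rad: 0 = off, the lever leans towards the robot (control unit's -x) 0.6 rad from upright; 1.2 = on, it leans away from the robot (+x) 0.6 rad from upright. It swings about the control unit's y axis over the top and falls to either end by its own weight once past upright (0.6); very light to push (under 1 N). It starts on.
- isolator_pivot (a point): The lever's pivot, 56 mm above the bench; axes as control. The lever is a 10 mm steel rod with a black grip 18 mm thick, its end 68 mm from the pivot. Two low steel cheeks 10 mm high stand beside the pivot (y +-13 mm).
- bottle_a: Amber glass bottle, 50 mm diameter, shoulder 56 mm high. On top, centred, stands a grip neck from z=56 to z=86 mm: round blue cap 32 mm in diameter. 86 mm high in all. May be absent. Origin: centre of its underside, z up.
- bottle_b: Another bottle just like bottle_a. May be absent. Origin: centre of its underside, z up.
- canister: Steel canister, 50 mm diameter, body 56 mm high. On top, centred, stands a grip neck from z=56 to z=86 mm: round dark knob 22 mm in diameter. May be absent. Origin: centre of its underside, z up.
- cell: Square aluminium test cell, 50 x 50 x 56 mm. On top, centred, stands a grip neck from z=56 to z=86 mm: square black post 24 x 24 mm, sides parallel to the body's. May be absent. Origin: centre of its underside, z up.
- stack_a: Long grey cell stack with dark bands, 50 (x) x 104 (y) x 56 mm. On top, centred, stands a grip neck from z=56 to z=86 mm: black rib 18 mm wide (x) and 44 mm long (y). May be absent. Origin: centre of its underside, z up.
- stack_b: Another stack just like stack_a. May be absent. Origin: centre of its underside, z up.
- beaker: Glass beaker, 48 mm diameter, 60 mm high, empty; to be left alone. Origin: centre of its underside.
- weight: Brass weight with a small knob, 40 mm diameter, 48 mm high; to be left alone. Origin: centre of its underside.
- screwdriver: Screwdriver lying on the bench near the robot, to be left alone. Origin: near its middle.
- wrench: Steel wrench lying on the bench near the robot, to be left alone. Origin: near its middle.
Things that resemble listed ones, but are neither listed nor needed, are in the scene too. Leave any yellow look-alike of the stack_a alone. What is shaped like the canister but yellow is not meant.

How it is judged:
By the outcome, as a careful person would: the job done as asked, in the order asked, and still so for the second after the job is handed in, with the robot touching nothing.
Of bottle_a, bottle_b, canister, cell, stack_a, stack_b only 4 to 6 are there at a start; the rules pass over those that are not, and their reading is None.
At some moment in a run one of bottle_a, bottle_b, canister, cell, stack_a, stack_b may be knocked a few centimetres aside while the robot is not near it.
It also fails if it takes over 210 s, if anything falls off the work surface, if the arm or the gripper's body presses on something with over 40 N, if the wrist force passes 120 N, or if a joint passes its speed limit or range.

## Working session

There is one attempt and no reset: what is moved stays moved. The work goes in short steps, Python scripts to look and compute and a tool call to move; the robot and the scene stay as the last step left them, time stands still between calls to the robot, and variables do not carry over. Pictures are saved under pics/ and viewed, at most 14 in all, crops included, and the job is handed in when it is done.

Besides the shell and the picture viewer there is one more tool, called after ">>>" by a JSON object that holds its "fn" and its "kwargs". drive_tool: Moves the arm, as the interface text tells. Its arguments: {"type":"object","properties":{"steps":{"type":"array"},"newtons":{"type":"number"}},"required":["steps"]}

```bash
ls; mkdir -p pics; cat > h.py <<'E'
import numpy as np, cv2
from scipy.spatial.transform import Rotation as R
from workcell import env
def snap(n,f=None):
    s=env.observe(); c=env.capture(n)
    if 'mount' in c:
        T=np.eye(4); T[:3,:3]=R.from_euler('xyz',s['ee_rot']).as_matrix(); T[:3,3]=s['tcp_pos']
        T=T@np.array(c['mount'])
    else:
        T=np.eye(4); T[:3,3]=c['xyz']; a=np.array(c['attitude'])
        T[:3,:3]=a if a.shape==(3,3) else R.from_euler('xyz',a).as_matrix()
    c['T']=T; c['s']=s
    if f: cv2.imwrite('pics/'+f+'.png',c['pixels']); np.savez('pics/'+f,T=T,K=c['K'],k1=c['k1'],pixels=c['pixels'])
    return c
def load(f):
    return dict(np.load('pics/'+f+'.npz'))
def ray(c,uv):
    uv=np.atleast_2d(np.array(uv,float)); K=np.array(c['K'])
    x=(uv-[K[0,2],K[1,2]])/[K[0,0],K[1,1]]; y=x.copy()
    for _ in range(20): y=x/(1+c['k1']*(y**2).sum(1,keepdims=True))
    d=np.c_[y[:,0],-y[:,1],-np.ones(len(y))]@c['T'][:3,:3].T
    return c['T'][:3,3],d
def onz(c,uv,z):
    o,d=ray(c,uv); return o+d*((z-o[2])/d[:,2])[:,None]
def proj(c,P):
    P=np.atleast_2d(P); q=(P-c['T'][:3,3])@c['T'][:3,:3]
    s=np.c_[q[:,0],-q[:,1]]/-q[:,2:]; s=s*(1+c['k1']*(s**2).sum(1,keepdims=True)); K=np.array(c['K'])
    return s*[K[0,0],K[1,1]]+[K[0,2],K[1,2]]
def tri(obs):
    A=0;b=0
    for c,uv in obs:
        o,d=ray(c,uv); d=d[0]/np.linalg.norm(d[0]); M=np.eye(3)-np.outer(d,d); A=A+M; b=b+M@o
    return np.linalg.solve(A,b)
E
python3 - <<'E'
from h import *
for n in ('scene','side','wrist'):
    c=snap(n,n+'0'); print(n,c['K'],c['k1'],c['T'].round(3).tolist())
print(env.observe(), env.hold_point_z)
E
```

```text
pics
scene [[399.33364442   0.         317.26664992]
 [  0.         399.33364442 201.47732948]
 [  0.           0.           1.        ]] 0.014094057094837685 [[0.426, -0.515, 0.744, 1.244], [0.904, 0.224, -0.363, -0.424], [0.021, 0.827, 0.562, 0.634], [0.0, 0.0, 0.0, 1.0]]
side [[403.40927788   0.         322.75034964]
 [  0.         403.40927788 200.39508108]
 [  0.           0.           1.        ]] -0.04615477591846346 [[0.78, 0.465, -0.419, 0.04], [-0.626, 0.598, -0.501, -0.628], [0.018, 0.653, 0.757, 0.933], [0.0, 0.0, 0.0, 1.0]]
wrist [[354.82071779   0.         319.07560214]
 [  0.         354.82071779 202.01413457]
 [  0.           0.           1.        ]] -0.0316069941924697 [[0.42, -0.872, -0.252, 0.178], [0.908, 0.402, 0.12, 0.551], [-0.003, -0.279, 0.96, 0.374], [0.0, 0.0, 0.0, 1.0]]
{'clock': 0.15, 'joint_positions': array([ 1.11597024e+00,  3.20147692e-01,  1.56538025e+00, -1.60801052e-06,
        1.25740691e+00, -2.00245995e-02]), 'qd': array([ 0.00056082, -0.00386826, -0.00307017, -0.00087694,  0.00196776,
       -0.00033491]), 'tau': array([-8.83176199e-05, -4.15840566e+01, -2.34346890e+01, -3.08563142e-05,
        5.91926073e-03,  1.31277662e-05]), 'tcp_pos': array([0.24206498, 0.52117545, 0.23068109]), 'ee_rot': array([-3.14025069e+00, -2.53464991e-05,  2.70679164e+00]), 'contact_force': array([-0.17667165, -0.93736371,  0.700132  ]), 'moment': array([-0.00719729, -0.00739512,  0.0794154 ]), 'gripper_force': 0.0, 'opening': 1.0027965725577355} -0.0187
```

View pics/scene0.png

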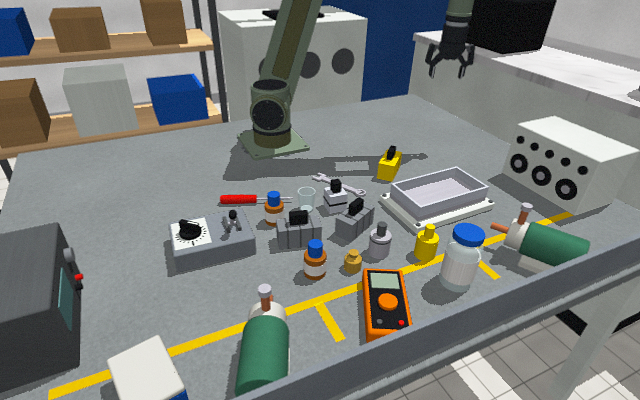

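View pics/side0.png

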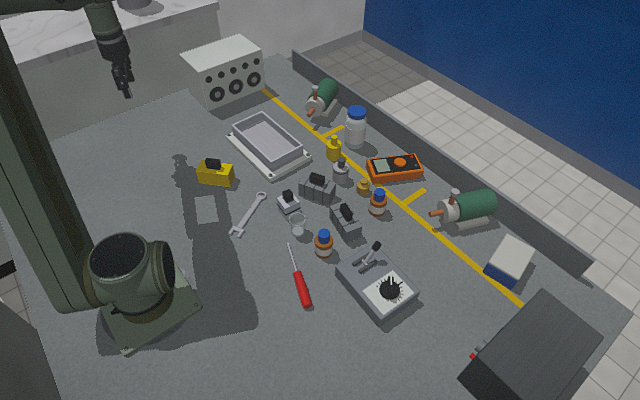

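The scene picture shows all six items: bottles at about (273,208) and (315,260), canister (380,240), cell (335,195), stacks (298,230) and (355,215). The tray is at (437,195) and the control unit at (212,235). The yellow look-alikes are at (390,160) and (427,242). I'll enlarge crops of both views to get pixel positions.

```bash
python3 - <<'E'
from h import *
a=load('scene0')['pixels'][140:290,160:500]; cv2.imwrite('pics/sc.png',cv2.resize(a,None,fx=2.35,fy=2.35,interpolation=cv2.INTER_CUBIC))
a=load('side0')['pixels'][100:325,215:430]; cv2.imwrite('pics/sd.png',cv2.resize(a,None,fx=2.6,fy=2.6,interpolation=cv2.INTER_CUBIC))
E
```

```text
(no output)
```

View pics/sc.png

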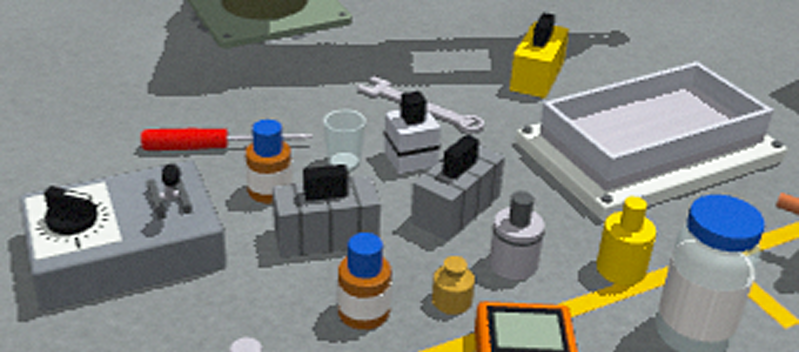

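View pics/sd.png

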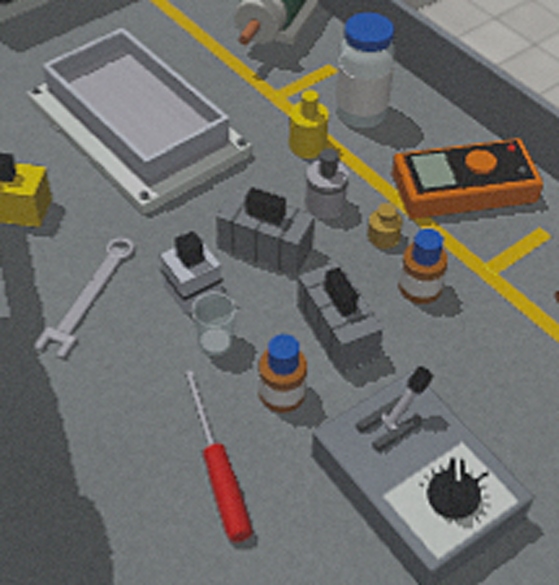

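The crops show the neck tops, tray rim corners and control top corners clearly. I'll triangulate rough positions from these hand-read pixels.

```bash
python3 - <<'E'
from h import *
a=load('scene0');b=load('side0')
P=dict(bot1=((267,125),(284,345)),bot2=((366,242),(428,238)),can=((522,200),(328,157)),cell=((413,97),(190,240)),stA=((325,172),(342,285)),stB=((461,150),(265,200)),lever=((171,170),(420,378)),dial=((71,205),(456,488)),
trayL=((545,105),(47,70)),
tA=((545,105),(150,160)),tB=((700,65),(47,70)),tC=((770,112),(122,30)),tD=((612,160),(228,118)),
weight=((456,265),(387,212)),beaker=((344,120),(215,300)),ycan=((635,202),(310,97)),
c1=((22,190),(435,575)),c2=((203,160),(313,437)),c3=((222,232),(408,375)),c4=((38,275),(530,492)))
for k,(u,v) in P.items():
    u=np.array(u)/2.35+[160,140]; v=np.array(v)/2.6+[215,100]
    p=tri([(a,u),(b,v)]); print(k,p.round(3), (proj(a,p)[0]-u).round(1))
E
```

```text
bot1 [ 0.442 -0.156  0.086] [-0.2  0.1]
bot2 [ 0.658 -0.14   0.085] [-0.1  0.1]
can [0.657 0.028 0.081] [-0.1  0.1]
cell [0.451 0.016 0.085] [ 0.1 -0.1]
stA [ 0.541 -0.131  0.083] [-0.2  0.2]
stB [0.556 0.019 0.079] [ 0.1 -0.1]
lever [ 0.51  -0.277  0.107] [-0.4  0.2]
dial [ 0.474 -0.37   0.068] [-0.6  0.3]
trayL [0.45  0.248 0.087] [ 16.  -20.6]
tA [0.497 0.165 0.065] [ 0.1 -0.1]
tB [0.491 0.399 0.059] [-0.9  1. ]
tC [0.611 0.401 0.062] [ 0.2 -0.2]
tD [0.617 0.17  0.063] [ 0.1 -0.1]
weight [ 0.679 -0.056  0.044] [-0.4  0.4]
beaker [ 0.431 -0.057  0.064] [ 1.  -0.9]
ycan [0.708 0.122 0.084] [-0.4  0.4]
c1 [ 0.406 -0.412  0.05 ] [-1.8  0.9]
c2 [ 0.417 -0.228  0.04 ] [-2.3  1.5]
c3 [ 0.54  -0.24   0.041] [-0.  0.]
c4 [ 0.537 -0.412  0.046] [ 0.3 -0.1]
```

```bash
cat >> h.py <<'E'
def go(x,y,z,yaw_deg,frm=None):
    """units from a pose (x,y,z,yaw) to the target (TCP)"""
    if frm is None:
        s=env.observe(); frm=[*s['tcp_pos'],np.degrees(s['ee_rot'][2])]
    t=np.radians(frm[3]); d=np.array([x,y,z])-frm[:3]
    u=[d[0]*np.cos(t)+d[1]*np.sin(t), d[0]*np.sin(t)-d[1]*np.cos(t), -d[2]]
    tu=-((yaw_deg-frm[3]+180)%360-180)/5
    print((np.array(u)/.03).round(2),round(tu,2)); return frm
E
python3 - <<'E'
from h import *
go(.5,.27,.30,90); go(.5,.0,.3,90,[.5,.27,.3,90]); go(.475,-.27,.28,90,[.5,.0,.3,90])
E
```

```text
[-11.32  -3.97  -2.31] 13.02
[-9.  0. -0.] 0.0
[-9.   -0.83  0.67] 0.0
```

>>> {"fn": "drive_tool", "kwargs": {"steps": [[[1,-11.3,-4,-2.3,13],[1,-11.3,-4,-2.3,13],[1,-11.3,-4,-2.3,13],[1,-11.3,-4,-2.3,13],[1,-11.3,-4,-2.3,13],[1,-11.3,-4,-2.3,13],[1,-11.3,-4,-2.3,13],[1,-11.3,-4,-2.3,13]]]}}

```text
clock: 0.95
tcp_pos: [0.5022, 0.2666, 0.3009]
ee_rot: [3.139, 0.001, 1.564]
contact_force: [0.7, 0.8, 0.5]
opening: 0.998
gripper_force: 0.0
```

>>> {"fn": "drive_tool", "kwargs": {"steps": [[[1,0,0,0,0],[1,0,0,0,0],[1,0,0,0,0],[1,0,0,0,0],[1,0,0,0,0],[1,0,0,0,0],[1,0,0,0,0],[1,0,0,0,0]]]}}

```text
clock: 1.75
tcp_pos: [0.499, 0.27, 0.3003]
ee_rot: [3.142, -0.0, 1.573]
contact_force: [-0.7, -0.5, 0.4]
opening: 1.0
gripper_force: 0.0
```

```bash
python3 - <<'E'
from h import *
c=snap('wrist','w1'); s=c['s']; print(s['clock'],s['tcp_pos'],s['ee_rot'],s['joint_positions']); go(.5,.0,.3,90)
E
```

```text
1.75 [0.4990166  0.27000113 0.30034926] [ 3.14153460e+00 -8.02838198e-05  1.57264904e+00] [4.75663285e-01 2.73102078e-01 1.45819500e+00 4.55372677e-05
 1.41020729e+00 4.73803299e-01]
[-9.    0.02  0.01] 0.02
```

View pics/w1.png

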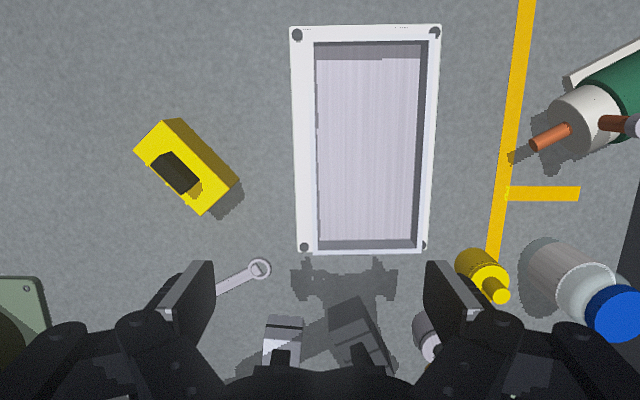

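The wrist view shows the tray with inner floor about (316–418, 60–240), the white base corners near (290,28), (441,24), (428,254), (298,254), and the yellow stack at (187,165). I'll measure the base outline and move on to the items.

```bash
python3 - <<'E'
from h import *
c=load('w1'); im=c['pixels']; hsv=cv2.cvtColor(im,cv2.COLOR_BGR2HSV)
m=((hsv[...,2]>150)&(hsv[...,1]<50)).astype(np.uint8); m[262:]=0; m[:, 460:]=0; m[:,:270]=0
cs,_=cv2.findContours(m,cv2.RETR_EXTERNAL,cv2.CHAIN_APPROX_NONE); k=max(cs,key=cv2.contourArea)[:,0,:]
p=onz(c,k,.022)[:,:2]; r=cv2.minAreaRect((p*1000).astype(np.float32)); print(r, k.min(0),k.max(0)); print(cv2.boxPoints(r).round(1).tolist())
# floor: row/col brightness profiles
print(hsv[150,290:445,2].tolist()); print(hsv[20:70:1,365,2].tolist()); print(hsv[225:260,365,2].tolist())
E
```

```text
((537.8939208984375, 283.6514892578125), (197.95005798339844, 274.1214294433594), 0.9896562099456787) [270  23] [442 255]
[[436.6000061035156, 419.0], [441.29998779296875, 144.89999389648438], [639.2000122070312, 148.3000030517578], [634.5, 422.3999938964844]]
[150, 153, 145, 172, 225, 228, 231, 231, 232, 229, 230, 231, 229, 230, 231, 229, 230, 228, 228, 231, 229, 231, 227, 230, 235, 212, 126, 178, 209, 206, 203, 212, 214, 209, 210, 206, 208, 205, 208, 209, 214, 216, 208, 205, 209, 209, 213, 209, 210, 211, 207, 202, 209, 214, 208, 203, 204, 207, 210, 209, 205, 205, 208, 206, 211, 208, 206, 211, 206, 214, 214, 206, 203, 208, 208, 204, 203, 205, 204, 202, 208, 205, 208, 206, 205, 204, 204, 209, 210, 209, 208, 208, 204, 203, 206, 206, 204, 201, 198, 200, 205, 199, 208, 207, 204, 206, 200, 200, 197, 203, 198, 202, 195, 198, 198, 209, 204, 202, 203, 204, 205, 206, 198, 204, 215, 135, 91, 103, 108, 104, 95, 85, 128, 230, 232, 227, 227, 227, 231, 230, 232, 229, 236, 219, 133, 138, 145, 135, 144, 140, 144, 144, 147, 145, 140]
[142, 137, 135, 136, 149, 231, 229, 229, 227, 228, 228, 229, 229, 228, 230, 229, 228, 228, 228, 235, 233, 147, 88, 96, 102, 120, 145, 142, 140, 137, 142, 142, 139, 141, 139, 138, 144, 141, 141, 131, 196, 212, 209, 207, 211, 212, 206, 212, 211, 207]
[203, 203, 206, 200, 208, 200, 202, 203, 200, 203, 200, 201, 205, 205, 179, 137, 134, 137, 142, 135, 134, 133, 133, 126, 170, 218, 224, 222, 230, 171, 121, 146, 145, 145, 142]
```

>>> {"fn": "drive_tool", "kwargs": {"steps": [[[1,-1.5,0,0,0],[1,-3,0,0,0],[1,-4.5,0,0,0],[1,-6,0,0,0],[1,-7.5,0,0,0],[1,-9,0,0,0],[1,-9,0,0,0],[1,-9,0,0,0]]]}}

```text
clock: 2.6
tcp_pos: [0.4995, -0.0009, 0.3004]
ee_rot: [3.141, -0.001, 1.57]
contact_force: [0.4, 0.0, -0.6]
opening: 1.0
gripper_force: 0.0
```

```bash
python3 - <<'E'
from h import *
c=snap('wrist','w2'); s=c['s']; print(s['clock'],s['tcp_pos'],s['ee_rot'])
E
```

```text
2.6 [ 0.49948803 -0.00086855  0.3003828 ] [ 3.14139564e+00 -7.04623368e-04  1.56974105e+00]
```

>>> {"fn": "drive_tool", "kwargs": {"steps": [[[0.5,-1.5,-0.2,0,0],[0.3,-3,-0.4,0,0],[0,-4.5,-0.4,0,0],[0,-6,-0.8,0,0],[0,-7.5,-0.8,0,0],[0,-9,-0.8,0,0],[0,-10,-0.8,0,0],[0,-10,-0.8,0,0]]]}}

```text
clock: 3.45
tcp_pos: [0.4768, -0.3022, 0.2995]
ee_rot: [-3.141, 0.001, 1.571]
contact_force: [-0.0, 1.2, 0.7]
opening: 0.003
gripper_force: 0.0
```

```bash
python3 - <<'E'
from h import *
c=snap('wrist','w3'); s=c['s']; print(s['clock'],s['tcp_pos'],s['ee_rot'])
E
```

```text
3.45 [ 0.47678934 -0.30215498  0.29949008] [-3.14118059e+00  5.42744673e-04  1.57079018e+00]
```

View pics/w3.png

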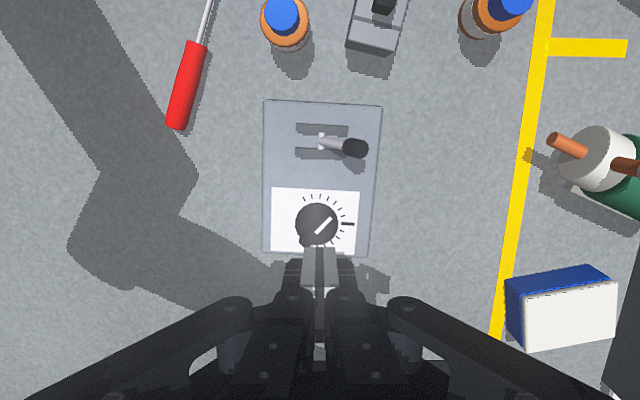

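View pics/w2.png

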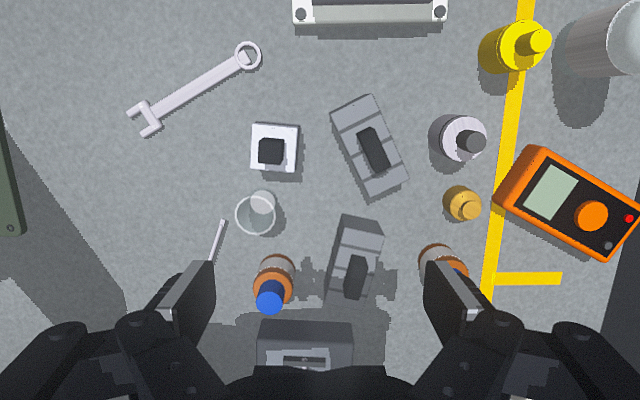

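w3 shows the control top with corners (264,100), (382,107), (369,258), (262,250), the lever grip end at (357,148), the dial centre near (317,225) and the zero mark at (348,223). w2 shows the cell post at (271,151), stack ribs at (374,150) and (355,277), the canister knob at (471,142), bottle cap b1 at (269,297), the beaker at (258,210) and the weight at (463,203).

```bash
python3 - <<'E'
from h import *
c=load('w3')
print('corners',onz(c,[(264,100),(382,107),(369,258),(262,250)],.05)[:,:2].round(4).tolist())
print('leverend',onz(c,[(357,148)],.107).round(4),'pivot',onz(c,[(320,141)],.056).round(4))
print('dial',onz(c,[(316,235),(331,218)],.084).round(4).tolist(),'zero',onz(c,[(342,223.5),(354,224)],.05).round(4).tolist())
# black disc centre
hsv=cv2.cvtColor(c['pixels'],cv2.COLOR_BGR2HSV); 
# tray inner floor from w1
c=load('w1')
L,Rr=316.5,414.5
print('tray floor corners'); p=onz(c,[(316.5,150),(414.5,150),(365,60),(365,239)],.036); print(p.round(4).tolist())
p=onz(c,[(314.5,150),(422.5,150),(365,40.5),(365,249)],.066); print('rim',p.round(4).tolist())
p=onz(c,[(293.5,150),(433.5,150),(365,24.5)],.022); print('base',p.round(4).tolist())
hsv=cv2.cvtColor(c['pixels'],cv2.COLOR_BGR2HSV)
# inner-floor mask
m=((hsv[...,2]>185)&(hsv[...,2]<221)&(hsv[...,1]<60)).astype(np.uint8); m[:30]=0;m[252:]=0;m[:,:300]=0;m[:,440:]=0
m=cv2.morphologyEx(m,cv2.MORPH_OPEN,np.ones((9,9)))
k=max(cv2.findContours(m,0,1)[0],key=cv2.contourArea)[:,0]; r=cv2.minAreaRect((onz(c,k,.036)[:,:2]*1000).astype(np.float32)); print(r)
E
```

```text
corners [[0.4176, -0.2327], [0.5439, -0.2397], [0.5371, -0.4166], [0.408, -0.4064]]
leverend [[ 0.5124 -0.2761  0.107 ]] pivot [[ 0.4775 -0.2755  0.056 ]]
dial [[0.4733, -0.3734, 0.084], [0.4893, -0.3539, 0.084]] zero [[0.5035, -0.3723, 0.05], [0.5177, -0.3729, 0.05]]
tray floor corners
[[0.4958, 0.2841, 0.036], [0.6087, 0.2847, 0.036], [0.5479, 0.3815, 0.036], [0.5559, 0.1745, 0.036]]
rim [[0.4939, 0.2883, 0.066], [0.6091, 0.2889, 0.066], [0.5437, 0.3966, 0.066], [0.5522, 0.1743, 0.066]]
base [[0.4684, 0.2821, 0.022], [0.6352, 0.2829, 0.022], [0.5483, 0.4193, 0.022]]
((552.9901123046875, 278.447509765625), (111.16053771972656, 207.62855529785156), 1.3852412700653076)
```

>>> {"fn": "drive_tool", "kwargs": {"steps": [[[0,0.9,3.2,0,0],[0,0.9,3.2,0,0],[0,0.9,3.2,0,0],[0,0.9,3.2,2,0],[0,0.9,3.2,4,0],[0,0.9,3.2,6,0],[0,0.9,3.2,7.25,0],[0,0.9,3.2,7.25,0]]]}}

```text
clock: 4.3
tcp_pos: [0.5688, -0.269, 0.0776]
ee_rot: [-3.133, -0.005, 1.575]
contact_force: [0.3, 1.4, -0.7]
opening: 0.001
gripper_force: 0.0
```

>>> {"fn": "drive_tool", "kwargs": {"steps": [[[0,0,-0.7,0,0],[0,0,-1.3,0,0],[0,0,-1.8,0,0],[0,0,-2.2,0,0],[0,0,-2.6,0,0],[0,0,-3.0,0,0],[0,0,-3.3,0,0],[0,0,-3.4,0,0]]]}}

```text
clock: 5.1
tcp_pos: [0.4724, -0.2722, 0.0834]
ee_rot: [3.134, -0.0, 1.571]
contact_force: [11.4, 5.0, -2.4]
opening: 0.0
gripper_force: 5.6
```

>>> {"fn": "drive_tool", "kwargs": {"steps": [[[0,0,0.5,-1,0],[0,0,0.5,-2.5,0],[0,0,0.3,-4,0],[0,0,0.3,-5,0],[0,0,0.3,-6,0],[0,0,0.3,-6,0],[0,0,0.3,-6,0],[0,0,0.3,-6,0]]]}}

```text
clock: 5.9
tcp_pos: [0.4782, -0.2725, 0.2612]
ee_rot: [-3.139, -0.002, 1.573]
contact_force: [-0.1, 0.3, 0.4]
opening: 0.003
gripper_force: 0.0
```

```bash
python3 - <<'E'
from h import *
c=snap('wrist','w4'); s=c['s']; print(s['clock'],s['tcp_pos'],s['ee_rot'])
d=snap('side','s4')
x=c['pixels'][:,120:520]; y=d['pixels'][100:325,215:430]
y=cv2.resize(y,(382,400)); cv2.imwrite('pics/m4.png',np.hstack([x,y]))
E
```

```text
5.9 [ 0.47816735 -0.27252339  0.26120893] [-3.13886587e+00 -1.70394176e-03  1.57261187e+00]
```

View pics/m4.png

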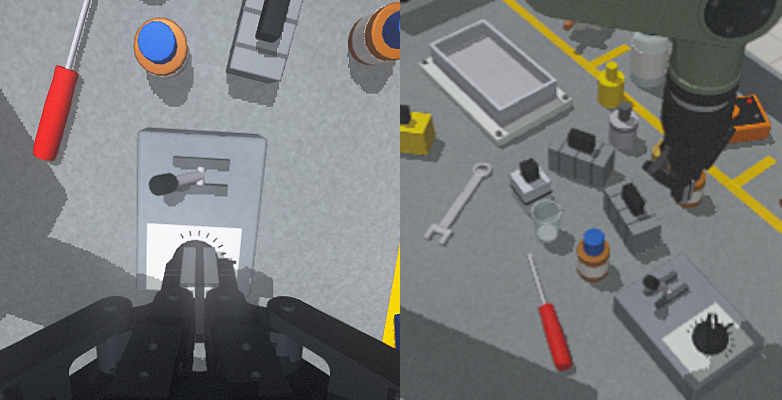

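The lever now leans toward the robot at (165,183), so the shaker is off. Next is the dial.

>>> {"fn": "drive_tool", "kwargs": {"steps": [[[0.5,-3.2,-0.15,0,8],[0.5,-3.2,-0.15,1,8],[0.5,-3.2,-0.15,2,8],[0.5,-3.2,-0.15,3,8],[0.5,-3.2,-0.15,4,8],[0.5,-3.2,-0.15,5,8],[0.5,-3.2,-0.15,6,8],[0.5,-3.2,-0.15,6.5,8]]]}}

```text
clock: 6.8
tcp_pos: [0.4727, -0.3677, 0.0638]
ee_rot: [-3.135, 0.0, 0.874]
contact_force: [-0.3, -0.3, 0.0]
opening: 0.499
gripper_force: 0.0
```

>>> {"fn": "drive_tool", "kwargs": {"steps": [[[0.5,0,0,0,0],[0.3,0,0,0,0],[0,0,0,0,0],[0,0,0,0,0],[0,0,0,0,0],[0,0,0,0,0],[0,0,0,0,0],[0,0,0,0,0]]], "newtons": 25}}

```text
clock: 7.6
tcp_pos: [0.4737, -0.3687, 0.0687]
ee_rot: [-3.14, 0.0, 0.874]
contact_force: [-5.1, 2.0, 4.2]
opening: 0.147
gripper_force: 27.5
```

```bash
python3 - <<'E'
from h import *
s=env.observe(); print(s['tcp_pos'],np.degrees(s['ee_rot']),s['contact_force'],s['moment'],s['opening']); go(.4737,-.3688,.065,-4)
E
```

```text
[ 0.47368946 -0.36872463  0.06870434] [-1.79918171e+02  1.93673519e-02  5.00924708e+01] [-5.1348302   2.04301089  4.22441912] [ 0.36633987  0.85995438 -0.03413459] 0.14749981316312455
[-0.    0.    0.12] 10.82
```

>>> {"fn": "drive_tool", "kwargs": {"steps": [[[0,0,0,0,1.5],[0,0,0,0,3],[0,0,0,0,4.5],[0,0,0,0,6],[0,0,0,0,7.5],[0,0,0,0,9],[0,0,0,0,10.8],[0,0,0,0,10.8]]]}}

```text
clock: 8.4
tcp_pos: [0.4738, -0.3691, 0.0687]
ee_rot: [3.141, 0.001, -0.071]
contact_force: [-4.9, 1.7, 3.5]
opening: 0.146
gripper_force: 27.5
```

>>> {"fn": "drive_tool", "kwargs": {"steps": [[[0,0,0,0,0],[0.3,0,0,0,0],[0.5,0,0,0,0],[0.5,0,0,-1,0],[0.5,0,0,-2,0],[0.5,-1,0,-4,0],[0.5,-2,0,-6,0],[0.5,-2.5,0,-6,0]]]}}

```text
clock: 9.2
tcp_pos: [0.4009, -0.365, 0.2513]
ee_rot: [3.138, -0.005, -0.067]
contact_force: [-0.3, -1.4, 0.2]
opening: 0.499
gripper_force: 0.0
```

```bash
python3 - <<'E'
from h import *
c=snap('wrist','w5'); s=c['s']; print(s['clock'],s['tcp_pos'],np.degrees(s['ee_rot']))
u=proj(c,[[.4737,-.3688,.06]])[0].astype(int); print(u)
y0=max(u[1]-70,0); a=c['pixels'][y0:u[1]+70,max(u[0]-100,0):u[0]+100]; print(y0,max(u[0]-100,0)); cv2.imwrite('pics/d5.png',cv2.resize(a,None,fx=4,fy=4,interpolation=cv2.INTER_CUBIC))
E
```

```text
9.2 [ 0.40093945 -0.36499301  0.25127377] [179.7804302   -0.30981594  -3.84671437]
[316  97]
27 216
```

View pics/d5.png

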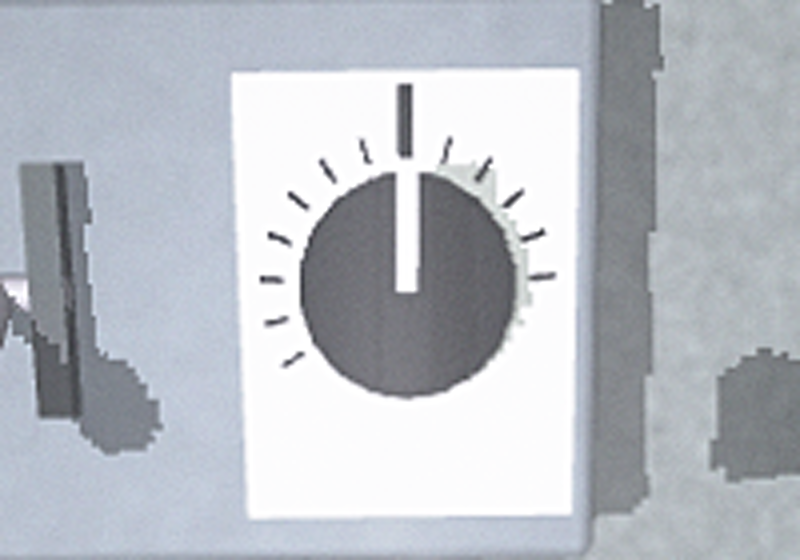

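The pointer and the zero mark are in line (both at column 406), so the dial is at zero. Now I'll hover over the items.

```bash
python3 - <<'E'
from h import *
go(.55,-.13,.3,90)
E
```

```text
[ 4.53 -8.18 -1.47] -18.79
```

>>> {"fn": "drive_tool", "kwargs": {"steps": [[[1,0.5,-1.5,-1.5,-1.7],[1,1,-3,-1.5,-3.4],[1,2,-4.5,-1.5,-5.1],[1,3,-6,-1.5,-6.8],[1,4,-7.5,-1.5,-8.5],[1,4.5,-8.2,-1.5,-10.2],[1,4.5,-8.2,-1.5,-11.9],[1,4.5,-8.2,-1.5,-13.6]]]}}

```text
clock: 10.05
tcp_pos: [0.5527, -0.1261, 0.2924]
ee_rot: [3.141, -0.0, 1.128]
contact_force: [-0.3, 0.6, -0.0]
opening: 0.999
gripper_force: 0.0
```

>>> {"fn": "drive_tool", "kwargs": {"steps": [[[1,0,0,0,-1.7],[1,0,0,0,-3.4],[1,0,0,0,-5.2],[1,0,0,0,-5.2],[1,0,0,0,-5.2],[1,0,0,0,-5.2],[1,0,0,0,-5.2],[1,0,0,0,-5.2]]]}}

```text
clock: 10.85
tcp_pos: [0.5513, -0.1278, 0.2928]
ee_rot: [3.141, -0.0, 1.571]
contact_force: [0.4, -0.3, 0.8]
opening: 1.003
gripper_force: 0.0
```

```bash
cat >> h.py <<'E'
NOM=dict(bot1=(.442,-.156),bot2=(.658,-.14),can=(.657,.028),cell=(.451,.016),stA=(.541,-.131),stB=(.556,.019))
def neck(c,name,xy=None,zm=.071):
    """silhouette of the neck near xy; centre cast at mid height, yaw of long side"""
    xy=NOM[name] if xy is None else xy
    hsv=cv2.cvtColor(c['pixels'],cv2.COLOR_BGR2HSV)
    m=cv2.inRange(hsv,(100,120,60),(125,255,255)) if 'bot' in name else cv2.inRange(hsv,(0,0,0),(180,255,100 if name=='can' else 68))
    u=proj(c,[[*xy,zm]])[0]; 
    if not(0<u[0]<640 and 0<u[1]<400): return None
    w=np.zeros_like(m); cv2.circle(w,tuple(int(v) for v in u),55,255,-1)
    m=cv2.morphologyEx(m,cv2.MORPH_OPEN,np.ones((3,3)))
    n,l,st,ce=cv2.connectedComponentsWithStats(m)
    ok=[i for i in range(1,n) if st[i,4]>150 and st[i,4]<6000 and np.hypot(*(ce[i]-u))<45]
    if not ok: return None
    i=min(ok,key=lambda i:np.hypot(*(ce[i]-u)))
    k=max(cv2.findContours((l==i).astype(np.uint8),0,1)[0],key=cv2.contourArea)[:,0]
    M=cv2.moments(k); q=(M['m10']/M['m00'],M['m01']/M['m00'])
    r=cv2.minAreaRect((onz(c,k,zm)[:,:2]*1000).astype(np.float32)); b=cv2.boxPoints(r)
    e=max((b[1]-b[0],b[2]-b[1]),key=np.linalg.norm)
    return np.r_[onz(c,q,zm)[0,:2].round(4),np.round(np.degrees(np.arctan2(e[1],e[0]))%180,1),np.round(sorted(r[1]),0),np.round(q)]
E
python3 - <<'E'
from h import *
c=snap('wrist','w6'); s=c['s']; print(s['clock'],s['tcp_pos'],np.degrees(s['ee_rot']))
w=load('w2')
for n in NOM: print(n,neck(c,n),neck(w,n))
E
```

```text
10.85 [ 0.55127057 -0.12784438  0.29279159] [ 1.79991095e+02 -5.35327385e-03  9.00400724e+01]
bot1 [ 4.378e-01 -1.565e-01  8.600e+01  3.100e+01  3.700e+01  2.130e+02
  1.950e+02] [ 4.40000000e-01 -1.57700000e-01  8.83000031e+01  3.10000000e+01
  4.60000000e+01  2.69000000e+02  2.98000000e+02]
bot2 [ 6.601e-01 -1.405e-01  1.375e+02  3.100e+01  3.900e+01  4.220e+02
  1.810e+02] None
can [6.51400000e-01 2.29000000e-02 1.40100006e+02 1.30000000e+01
 2.10000000e+01 4.26000000e+02 1.10000000e+01] [6.49900000e-01 3.03000000e-02 7.95999985e+01 1.50000000e+01
 2.10000000e+01 4.63000000e+02 1.39000000e+02]
cell None None
stA None None
stB [5.54600000e-01 9.60000000e-03 1.38600006e+02 1.70000000e+01
 4.30000000e+01 3.23000000e+02 2.60000000e+01] None
```

View pics/w6.png

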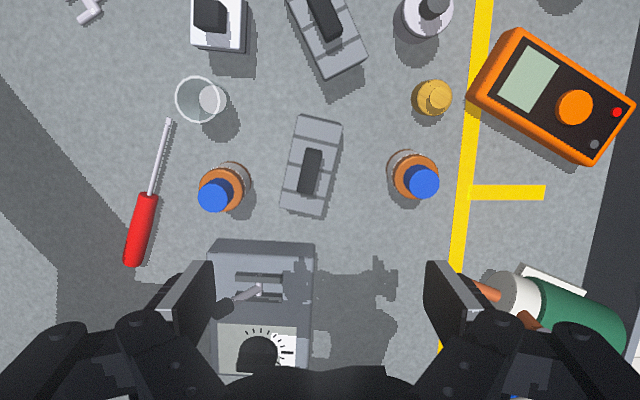

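w6 shows stack A's rib at (311,170), bottle caps at (214,195) and (423,181), stack B's rib at (325,20), the cell post at (208,15) and the canister at (432,10).

```bash
python3 - <<'E'
from h import *
c=load('w6');w=load('w2')
for i,(u,v) in ((c,(311,170)),(c,(311,185)),(c,(290,170)),(c,(325,20)),(w,(271,151)),(w,(374,150)),(w,(355,277)),(w,(471,142)),(w,(380,175)),(w,(455,142))): print(u,v,cv2.cvtColor(i['pixels'],cv2.COLOR_BGR2HSV)[v,u])
import h
for z in (.056,.071,.086): print(z,proj(c,[[.541,-.131,z]]))
s=open('h.py').read().replace('cv2.inRange(hsv,(0,0,0),(180,255,100 if name==\'can\' else 68))','cv2.inRange(hsv,(0,0,0),(180,255,100 if name==\'can\' else TH))').replace('NOM=','TH=62\nNOM=')
open('h.py','w').write(s)
import importlib; importlib.reload(h)
for t in (55,62,75,85):
    h.TH=t
    for n in ('cell','stA','stB'): print(t,n,h.neck(c,n),h.neck(w,n))
E
```

```text
311 170 [100  10  80]
311 185 [113  12  82]
290 170 [104  21 178]
325 20 [117  33  70]
271 151 [109  26  80]
374 150 [110  21  74]
355 277 [130  10  78]
471 142 [128   9 114]
380 175 [109  17 117]
455 142 [129  18 232]
0.056 [[309.75435158 169.42346646]]
0.071 [[309.38756287 172.17660438]]
0.086 [[308.99119603 175.15220531]]
55 cell None None
55 stA None None
55 stB None None
62 cell None None
62 stA None None
62 stB None None
75 cell [4.55100000e-01 1.32000000e-02 8.30999985e+01 2.50000000e+01
 2.50000000e+01 2.18000000e+02 2.20000000e+01] None
75 stA None [ 5.38000000e-01 -1.37800000e-01  7.83000031e+01  2.30000000e+01
  5.60000000e+01  3.52000000e+02  2.83000000e+02]
75 stB [5.57500000e-01 1.38000000e-02 1.16800003e+02 2.00000000e+01
 4.10000000e+01 3.26000000e+02 2.10000000e+01] [5.48400000e-01 2.85000000e-02 1.16400002e+02 1.90000000e+01
 3.00000000e+01 3.66000000e+02 1.40000000e+02]
85 cell [4.47900000e-01 1.78000000e-02 1.75199997e+02 2.80000000e+01
 3.00000000e+01 2.10000000e+02 1.70000000e+01] [4.48400000e-01 1.77000000e-02 8.35999985e+01 2.60000000e+01
 2.70000000e+01 2.71000000e+02 1.51000000e+02]
85 stA [ 5.39400000e-01 -1.27900000e-01  7.65999985e+01  1.80000000e+01
  4.90000000e+01  3.08000000e+02  1.69000000e+02] [ 5.41100000e-01 -1.30400000e-01  7.83000031e+01  2.40000000e+01
  5.60000000e+01  3.55000000e+02  2.77000000e+02]
85 stB [5.57100000e-01 1.56000000e-02 1.17099998e+02 2.10000000e+01
 4.20000000e+01 3.26000000e+02 1.90000000e+01] [5.56300000e-01 1.88000000e-02 1.16800003e+02 2.00000000e+01
 4.90000000e+01 3.73000000e+02 1.50000000e+02]
```

>>> {"fn": "drive_tool", "kwargs": {"steps": [[[0.7,0,-0.4,1,2.5],[0.7,0,-0.4,2,2.5],[0.7,0,-0.4,3.5,2.5],[0.7,0,-0.4,5,2.5],[0.7,0,-0.4,6.3,2.5],[0.7,0,-0.4,7.2,2.5],[0.7,0,-0.4,7.75,2.5],[0.7,0,-0.4,7.75,2.5]]]}}

```text
clock: 11.7
tcp_pos: [0.5376, -0.1274, 0.0579]
ee_rot: [-3.136, -0.0, 1.354]
contact_force: [0.1, 0.1, 0.8]
opening: 0.699
gripper_force: 0.0
```

>>> {"fn": "drive_tool", "kwargs": {"steps": [[[0.4,0,0,0,0],[0,0,0,0,0],[0,0,0,0,0],[0,0,0,0,0],[0,0,0,0,0],[0,0,0,0,0],[0,0,0,-0.5,0],[0,0,0,-1,0]]], "newtons": 60}}

```text
clock: 12.5
tcp_pos: [0.5381, -0.1276, 0.0898]
ee_rot: [-3.139, -0.0, 1.354]
contact_force: [-0.1, -0.3, -4.0]
opening: 0.194
gripper_force: 59.2
```

```bash
sed -i 's/^TH=62/TH=88/; s/100 if name/125 if name/' h.py; cat >> h.py <<'E'
def st():
    s=env.observe(); print(s['clock'],s['tcp_pos'].round(4),np.degrees(s['ee_rot']).round(1),s['contact_force'].round(1),round(s['opening'],3),s['gripper_force'])
E
python3 - <<'E'
from h import *
st()
# tray yaw from straight edges in w1: rim outer/base edges by fitting
c=load('w1'); V=cv2.cvtColor(c['pixels'],cv2.COLOR_BGR2HSV)[...,2].astype(float)
def edge(cols,rows,sign,z):
    pts=[]
    for r in rows:
        g=np.diff(cv2.blur(V,(1,5))[r,cols[0]:cols[1]])*sign; pts.append((cols[0]+g.argmax()+1,r))
    p=onz(c,pts,z)[:,:2]; vx,vy,x,y=cv2.fitLine(p.astype(np.float32),cv2.DIST_HUBER,0,.01,.01).ravel(); vx,vy=(vx,vy) if vy>0 else (-vx,-vy)
    print(z,'yaw',np.degrees(-np.arctan2(vx,vy)).round(2),'x at y=.285',x+(.285-y)*vx/vy)
edge((284,304),range(50,235),1,.022); edge((426,446),range(50,235),-1,.022)
edge((306,322),range(60,230),-1,.066); edge((408,420),range(70,230),-1,.036)
E
```

```text
12.5 [ 0.5381 -0.1276  0.0898] [-179.8   -0.    77.6] [-0.1 -0.3 -4. ] 0.194 59.22723948955536
0.022 yaw 1.3 x at y=.285 0.46861055
0.022 yaw 1.19 x at y=.285 0.6359079
0.066 yaw 1.24 x at y=.285 0.49534935
0.036 yaw 1.37 x at y=.285 0.6095123
```

```bash
python3 - <<'E'
from h import *
go(.5797,.3406,.20,91.3)
E
```

```text
[15.54 -2.   -3.67] -2.74
```

>>> {"fn": "drive_tool", "kwargs": {"steps": [[[0,0,0,-1.3,0],[0,0.5,0,-2.6,0],[0,1.5,0,-3.7,0],[0,3,0,-3.7,0],[0,4.5,-0.5,-3.7,0],[0,6,-1,-3.7,0],[0,7.5,-1.5,-3.7,0],[0,9,-2,-3.7,0]]]}}

```text
clock: 13.3
tcp_pos: [0.5374, 0.1503, 0.2006]
ee_rot: [-3.14, 0.001, 1.354]
contact_force: [1.5, 0.4, -4.5]
opening: 0.198
gripper_force: 59.5
```

>>> {"fn": "drive_tool", "kwargs": {"steps": [[[0,1.5,0,0,0],[0,3,0,0,-1],[0,4.5,0,0,-2],[0,6,0,0,-2.7],[0,6.5,0,0,-2.7],[0,6.5,0,0,-2.7],[0,6.5,0,0,-2.7],[0,6.5,0,0,-2.7]]]}}

```text
clock: 14.1
tcp_pos: [0.5802, 0.3375, 0.2011]
ee_rot: [-3.14, 0.001, 1.588]
contact_force: [1.3, -0.4, -3.3]
opening: 0.197
gripper_force: 59.6
```

```bash
python3 - <<'E'
from h import *
st(); go(.5797,.3406,.097,91.3)
E
```

```text
14.1 [0.5802 0.3375 0.2011] [-1.799e+02  1.000e-01  9.100e+01] [ 1.3 -0.4 -3.3] 0.197 59.624812602996826
[ 0.1  -0.02  3.47] -0.06
```

>>> {"fn": "drive_tool", "kwargs": {"steps": [[[0,0.1,0,0.8,0],[0,0.1,0,1.5,0],[0,0.1,0,2.2,0],[0,0.1,0,2.7,0],[0,0.1,0,3.1,0],[0,0.1,0,3.35,0],[0,0.1,0,3.45,0],[0,0.1,0,3.45,0]]]}}

```text
clock: 14.9
tcp_pos: [0.5809, 0.342, 0.0984]
ee_rot: [3.141, -0.001, 1.589]
contact_force: [0.0, -0.1, -2.9]
opening: 0.199
gripper_force: 59.6
```

>>> {"fn": "drive_tool", "kwargs": {"steps": [[[0.2,0,0,0,0],[0.35,0,0,0,0],[0.4,0,0,0,0],[0.4,0,0,-1,0],[0.4,0,0,-2.5,0],[0.6,-1,0,-4,0],[0.8,-2.5,0,-5.5,0],[1,-4,0,-6.8,0]]]}}

```text
clock: 15.7
tcp_pos: [0.5826, 0.242, 0.2866]
ee_rot: [3.138, -0.001, 1.591]
contact_force: [0.7, -0.3, 0.1]
opening: 0.895
gripper_force: 0.0
```

```bash
python3 - <<'E'
from h import *
st(); c=snap('wrist','w7'); print(neck(c,'stA',(.58,.34),.107)); go(.5565,.0,.26,117)
E
```

```text
15.7 [0.5826 0.242  0.2866] [ 1.798e+02 -1.000e-01  9.120e+01] [ 0.7 -0.3  0.1] 0.895 0.0
[  0.5811       0.3437      90.80000305  19.          45.
 319.          62.        ]
[-7.87 -1.07  1.11] -5.21
```

>>> {"fn": "drive_tool", "kwargs": {"steps": [[[1,-1.5,-0.2,0.2,0],[1,-3,-0.5,0.4,-1],[1,-4.5,-0.8,0.6,-2],[1,-6,-1,0.8,-3],[1,-7.5,-1,1,-4],[1,-7.9,-1,1.1,-5.2],[1,-7.9,-1,1.1,-5.2],[1,-7.9,-1,1.1,-5.2]]]}}

```text
clock: 16.55
tcp_pos: [0.5572, 0.0053, 0.2512]
ee_rot: [3.14, -0.0, 2.041]
contact_force: [0.1, 0.5, 0.6]
opening: 1.0
gripper_force: 0.0
```

```bash
python3 - <<'E'
from h import *
st(); c=snap('wrist','w8')
for n in NOM: print(n,neck(c,n))
p=neck(c,'stB'); go(p[0],p[1],.060,p[2])
w=load('w7'); cv2.imwrite('pics/m8.png',np.hstack([w['pixels'][:260,220:520],c['pixels'][:260,120:520]]))
E
```

```text
16.55 [0.5572 0.0053 0.2512] [179.9  -0.  116.9] [0.1 0.5 0.6] 1.0 0.0
bot1 [ 4.40300000e-01 -1.57300000e-01  7.04000015e+01  3.20000000e+01
  5.00000000e+01  1.43000000e+02  2.67000000e+02]
bot2 [ 6.64300000e-01 -1.49500000e-01  2.68999996e+01  3.00000000e+01
  3.10000000e+01  3.42000000e+02  3.46000000e+02]
can [6.58300000e-01 2.80000000e-02 1.63699997e+02 2.20000000e+01
 3.20000000e+01 4.24000000e+02 2.04000000e+02]
cell None
stA None
stB [5.565e-01 1.910e-02 1.170e+02 1.800e+01 4.900e+01 3.250e+02 1.640e+02]
[0.41 0.18 6.37] 0.0
```

View pics/m8.png

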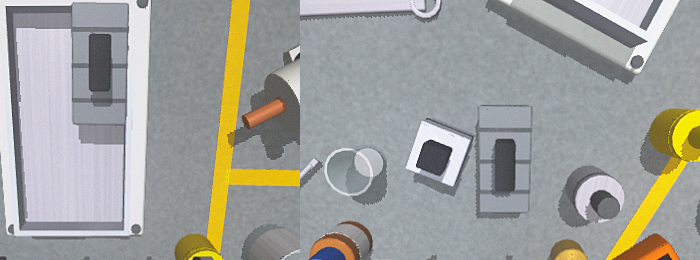

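Stack A lies in the tray's far right corner, rib at (319,62) in w7. Stack B's rib is at (325,164) in w8 and the cell, canister and beaker haven't moved. Picking stack B.

>>> {"fn": "drive_tool", "kwargs": {"steps": [[[0.7,0.4,0.2,1,0],[0.7,0.4,0.2,2.2,0],[0.7,0.4,0.2,3.4,0],[0.7,0.4,0.2,4.6,0],[0.7,0.4,0.2,5.6,0],[0.7,0.4,0.2,6.2,0],[0.7,0.4,0.2,6.35,0],[0.7,0.4,0.2,6.35,0]]]}}

```text
clock: 17.4
tcp_pos: [0.557, 0.0194, 0.0601]
ee_rot: [-3.141, -0.0, 2.044]
contact_force: [0.3, -0.4, -0.2]
opening: 0.699
gripper_force: 0.0
```

>>> {"fn": "drive_tool", "kwargs": {"steps": [[[0.4,0,0,0,0],[0,0,0,0,0],[0,0,0,0,0],[0,0,0,0,0],[0,0,0,0,0],[0,0,0,-1,0],[0,0,0,-2.4,0],[0,0,0,-3.8,0]]]}}

```text
clock: 18.2
tcp_pos: [0.5555, 0.0182, 0.1739]
ee_rot: [-3.138, -0.002, 2.043]
contact_force: [1.5, 1.2, -5.8]
opening: 0.199
gripper_force: 60.1
```

```bash
python3 - <<'E'
from h import *
st(); go(.5820,.2285,.18,91.3)
w=load('w7'); print(onz(w,[(312,2),(312,124),(292,60),(347,60)],.092).round(4).tolist())
E
```

```text
18.2 [0.5555 0.0182 0.1739] [-1.798e+02 -1.000e-01  1.171e+02] [ 1.5  1.2 -5.8] 0.199 60.11988580226898
[ 5.84  3.98 -0.2 ] 5.15
[[0.5736, 0.3935, 0.092], [0.5754, 0.2903, 0.092], [0.5566, 0.3461, 0.092], [0.6057, 0.3471, 0.092]]
```

>>> {"fn": "drive_tool", "kwargs": {"steps": [[[0,0.5,0.4,-0.3,0],[0,2,1.4,-0.3,1],[0,3.2,2.2,-0.3,2],[0,4.5,3.1,-0.3,3],[0,5.3,3.6,-0.3,4],[0,5.9,4,-0.3,5.15],[0,5.9,4,-0.3,5.15],[0,5.9,4,-0.3,5.15]]]}}

```text
clock: 19.0
tcp_pos: [0.5822, 0.2303, 0.1818]
ee_rot: [-3.139, 0.001, 1.596]
contact_force: [0.4, -0.1, -4.4]
opening: 0.199
gripper_force: 60.1
```

```bash
python3 - <<'E'
from h import *
st(); go(.5820,.2305,.096,91.3)
E
```

```text
19.0 [0.5822 0.2303 0.1818] [-1.798e+02  1.000e-01  9.140e+01] [ 0.4 -0.1 -4.4] 0.199 60.11986255645752
[ 0.01 -0.01  2.86] 0.03
```

>>> {"fn": "drive_tool", "kwargs": {"steps": [[[0,0,0,0.8,0],[0,0,0,1.5,0],[0,0,0,2.1,0],[0,0,0,2.5,0],[0,0,0,2.75,0],[0,0,0,2.87,0],[0,0,0,2.87,0],[0,0,0,2.87,0]]]}}

```text
clock: 19.8
tcp_pos: [0.5837, 0.2306, 0.0978]
ee_rot: [3.14, -0.001, 1.594]
contact_force: [-0.2, 0.1, -4.4]
opening: 0.197
gripper_force: 60.1
```

>>> {"fn": "drive_tool", "kwargs": {"steps": [[[0.2,0,0,0,0],[0.35,0,0,0,0],[0.4,0,0,0,0],[0.4,0,0,-1,0],[0.4,0,0,-2.5,0],[0.6,-1,0,-4,0],[0.8,-2.5,0,-5,0],[1,-4,0,-5.5,0]]]}}

```text
clock: 20.6
tcp_pos: [0.5869, 0.1152, 0.2644]
ee_rot: [3.135, -0.001, 1.597]
contact_force: [1.3, -0.0, -0.3]
opening: 0.889
gripper_force: 0.0
```

```bash
python3 - <<'E'
from h import *
st(); c=snap('wrist','w9'); print(neck(c,'stA',(.58,.34),.107),neck(c,'stB',(.58,.23),.107))
w=load('w8'); print(onz(w,[(253,158)],.071).round(4)); go(.46,.0,.26,90)
E
```

```text
20.6 [0.5869 0.1152 0.2644] [ 1.796e+02 -1.000e-01  9.150e+01] [ 1.3 -0.  -0.3] 0.889 0.0
None [5.827e-01 2.342e-01 9.100e+01 1.900e+01 4.700e+01 3.170e+02 3.500e+01]
[[ 0.4946 -0.0056  0.071 ]]
[-3.5  -4.33  0.23] 0.23
```

The cell has been knocked to roughly (0.495, -0.006). I'll hover over it and look again.

>>> {"fn": "drive_tool", "kwargs": {"steps": [[[1,-1.2,-1,0.2,0],[1,-2.4,-2,0.2,0],[1,-3.5,-3.2,0.2,0],[1,-4.2,-3.2,0.2,0],[1,-4.2,-3.2,0.2,0],[1,-4.2,-3.2,0.2,0],[1,-4.2,-3.2,0.2,0],[1,-4.2,-3.2,0.2,0]]]}}

```text
clock: 21.45
tcp_pos: [0.4932, -0.012, 0.2542]
ee_rot: [3.142, -0.0, 1.596]
contact_force: [0.2, -0.2, 0.0]
opening: 1.005
gripper_force: 0.0
```

```bash
python3 - <<'E'
from h import *
st(); c=snap('wrist','w10')
p=neck(c,'cell',(.4946,-.0056)); print(p)
# body top (bright)
hsv=cv2.cvtColor(c['pixels'],cv2.COLOR_BGR2HSV); m=cv2.inRange(hsv,(0,0,205),(180,40,255))
n,l,s,ce=cv2.connectedComponentsWithStats(m)
u=p[-2:]; i=min([i for i in range(1,n) if s[i,4]>400],key=lambda i:np.hypot(*(ce[i]-u)))
k=max(cv2.findContours((l==i).astype(np.uint8),0,1)[0],key=cv2.contourArea)[:,0]
r=cv2.minAreaRect((onz(c,k,.056)[:,:2]*1000).astype(np.float32)); print(r)
cv2.imwrite('pics/w10c.png',c['pixels'][:300])
for n in NOM: print(n,neck(c,n))
E
```

```text
21.45 [ 0.4932 -0.012   0.2542] [180.   -0.   91.4] [ 0.2 -0.2  0. ] 1.005 0.0
[ 5.004e-01 -2.600e-03  9.650e+01  2.300e+01  2.800e+01  3.270e+02
  1.670e+02]
((495.1609802246094, -3.342947006225586), (48.43617248535156, 48.46842956542969), 4.984828472137451)
bot1 [ 4.387e-01 -1.605e-01  7.150e+01  3.200e+01  4.700e+01  2.640e+02
  3.130e+02]
bot2 None
can [6.58600000e-01 2.83000000e-02 1.74199997e+02 2.20000000e+01
 3.50000000e+01 5.00000000e+02 1.39000000e+02]
cell None
stA None
stB None
```

View pics/w10c.png

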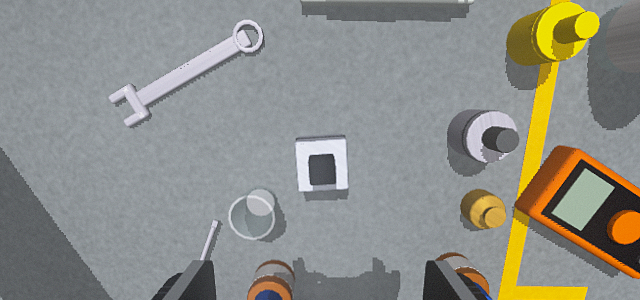

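The cell is at (322,167), turned about 5° from the tool axes, and the canister knob is at (500,139). Picking the cell.

```bash
python3 - <<'E'
from h import *
print(onz(load('w10'),[(322,167)],.071)); go(.4955,-.003,.06,95)
E
```

```text
[[ 0.4955504  -0.00228451  0.071     ]]
[0.3  0.09 6.47] -0.72
```

>>> {"fn": "drive_tool", "kwargs": {"steps": [[[0.8,0.3,0.1,1,-0.7],[0.8,0.3,0.1,2.2,-0.7],[0.8,0.3,0.1,3.4,-0.7],[0.8,0.3,0.1,4.6,-0.7],[0.8,0.3,0.1,5.6,-0.7],[0.8,0.3,0.1,6.3,-0.7],[0.8,0.3,0.1,6.45,-0.7],[0.8,0.3,0.1,6.45,-0.7]]]}}

```text
clock: 22.3
tcp_pos: [0.4956, -0.0035, 0.0603]
ee_rot: [-3.14, -0.0, 1.656]
contact_force: [1.1, -0.5, 0.3]
opening: 0.8
gripper_force: 0.0
```

>>> {"fn": "drive_tool", "kwargs": {"steps": [[[0.4,0,0,0,0],[0,0,0,0,0],[0,0,0,0,0],[0,0,0,0,0],[0,0,0,0,0],[0,0,0,-1,0],[0,0,0,-2.4,0],[0,0,0,-3.9,0]]]}}

```text
clock: 23.1
tcp_pos: [0.4944, -0.0039, 0.1783]
ee_rot: [-3.139, -0.0, 1.655]
contact_force: [0.8, -0.7, -1.9]
opening: 0.268
gripper_force: 59.6
```

```bash
python3 - <<'E'
from h import *
st(); go(.5210,.366,.18,91.3)
E
```

```text
23.1 [ 0.4944 -0.0039  0.1783] [-179.8   -0.    94.8] [ 0.8 -0.7 -1.9] 0.268 59.57644522190094
[12.21  1.92 -0.06] 0.71
```

>>> {"fn": "drive_tool", "kwargs": {"steps": [[[0,1,0,-0.3,0],[0,2.5,0.4,-0.3,0],[0,4,0.6,-0.3,0],[0,5.5,0.9,-0.3,0],[0,7,1.1,-0.3,0],[0,8.5,1.4,-0.3,0],[0,10,1.6,-0.3,0],[0,11.2,1.9,-0.3,0.7]]]}}

```text
clock: 23.9
tcp_pos: [0.5231, 0.338, 0.1863]
ee_rot: [-3.141, -0.0, 1.594]
contact_force: [0.8, -0.1, -1.7]
opening: 0.269
gripper_force: 59.7
```

>>> {"fn": "drive_tool", "kwargs": {"steps": [[[0,1,0,0,0],[0,1,0,0,0],[0,1,0,0,0],[0,1,0,0,0],[0,1,0,0,0],[0,1,0,0,0],[0,1,0,0,0],[0,1,0,0,0]]]}}

```text
clock: 24.7
tcp_pos: [0.5234, 0.3653, 0.1869]
ee_rot: [3.141, -0.0, 1.594]
contact_force: [0.6, 0.9, -2.7]
opening: 0.271
gripper_force: 59.6
```

```bash
python3 - <<'E'
from h import *
st(); go(.5215,.366,.096,91.3)
E
```

```text
24.7 [0.5234 0.3653 0.1869] [180.   -0.   91.3] [ 0.6  0.9 -2.7] 0.271 59.61513161659241
[ 0.03 -0.06  3.03] 0.0
```

>>> {"fn": "drive_tool", "kwargs": {"steps": [[[0,0,-0.05,0.8,0],[0,0,-0.05,1.5,0],[0,0,-0.05,2.2,0],[0,0,-0.05,2.7,0],[0,0,-0.05,2.9,0],[0,0,-0.05,3.02,0],[0,0,-0.05,3.05,0],[0,0,-0.05,3.05,0]]]}}

```text
clock: 25.5
tcp_pos: [0.5209, 0.3651, 0.098]
ee_rot: [-3.141, 0.001, 1.594]
contact_force: [-6.5, -4.0, 7.9]
opening: 0.27
gripper_force: 61.1
```

>>> {"fn": "drive_tool", "kwargs": {"steps": [[[0.3,0,0,0,0],[0.4,0,0,0,0],[0.45,0,0,0,0],[0.45,0,0,-1,0],[0.45,0,0,-2.5,0],[0.6,-1,0,-4,0],[0.8,-2.5,0,-5,0],[1,-4,0,-5.5,0]]]}}

```text
clock: 26.3
tcp_pos: [0.5256, 0.2505, 0.2614]
ee_rot: [3.137, -0.002, 1.596]
contact_force: [0.2, -0.3, -0.7]
opening: 0.913
gripper_force: 0.0
```

```bash
python3 - <<'E'
from h import *
st(); c=snap('wrist','w11'); print(neck(c,'stA',(.58,.34),.107),neck(c,'stB',(.58,.23),.107),neck(c,'cell',(.522,.366),.107)); go(.64,.02,.25,90)
cv2.imwrite('pics/w11c.png',c['pixels'][:300])
E
```

```text
26.3 [0.5256 0.2505 0.2614] [ 1.797e+02 -1.000e-01  9.150e+01] [ 0.2 -0.3 -0.7] 0.913 0.0
[5.81900000e-01 3.43300000e-01 9.08000031e+01 2.30000000e+01
 4.60000000e+01 3.92000000e+02 7.30000000e+01] [5.83800000e-01 2.31600000e-01 9.14000015e+01 2.30000000e+01
 5.10000000e+01 3.84000000e+02 2.07000000e+02] None
[-7.52  3.64  0.47] 0.24
```

View pics/w11c.png

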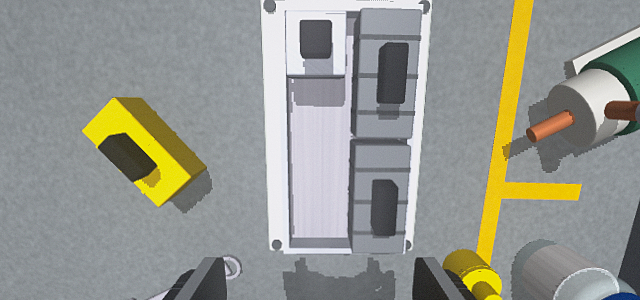

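>>> {"fn": "drive_tool", "kwargs": {"steps": [[[1,-1.2,0.6,0.2,0],[1,-2.4,1.2,0.4,0],[1,-3.6,1.8,0.4,0],[1,-4.8,2.4,0.4,0],[1,-6,3,0.4,0],[1,-7.2,3.6,0.4,0],[1,-7.5,3.6,0.4,0],[1,-7.5,3.6,0.4,0]]]}}

```text
clock: 27.15
tcp_pos: [0.6379, 0.0266, 0.2458]
ee_rot: [-3.141, -0.0, 1.592]
contact_force: [-0.6, -0.4, -0.5]
opening: 1.003
gripper_force: 0.0
```

```bash
python3 - <<'E'
from h import *
st(); c=snap('wrist','w12')
p=neck(c,'can'); print(p); go(p[0],p[1],.06,91.3)
E
```

```text
27.15 [0.6379 0.0266 0.2458] [-180.    -0.    91.2] [-0.6 -0.4 -0.5] 1.003 0.0
[6.61900000e-01 2.25000000e-02 9.20999985e+01 1.50000000e+01
 1.50000000e+01 3.45000000e+02 1.84000000e+02]
[-0.2   0.81  6.2 ] -0.01
```

The tray picture shows the cell at (316,40) and both stacks flat along the right side. The left column is free for the round items.

```bash
python3 - <<'E'
from h import *
c=load('w12'); hsv=cv2.cvtColor(c['pixels'],cv2.COLOR_BGR2HSV)
print(proj(c,[[.6585,.028,.071]])); print(hsv[165:200:2,325:370:2,2])
E
```

```text
[[341.88298166 178.09642168]]
[[227 223 219 225 224 173 106  70  65  65 155 230 225 222 220 222 223 219
  219 214 140 163 166]
 [224 226 219 231  97  77  82  83  80  79  78  70 212 226 219 222 221 220
  223 226 158 168 167]
 [223 227 229 125  78  84  86  83  93  82  79  78  84 232 220 223 223 219
  217 225 165 162 167]
 [220 225 201  73  83  86 115 128 132 130 133 106  71 179 225 219 222 220
  218 223 185 162 163]
 [224 227 179  79  94 123 126 121 127 121 125 127 123  85 234 219 223 217
  218 220 199 161 164]
 [224 227 158  80 129 124 122 124 122 122 126 123 121 114 186 222 223 222
  219 222 191 166 161]
 [222 224 157 108 131 125 121 123 119 124 125 120 125 122 146 224 221 221
  219 219 177 166 159]
 [220 225 172 124 127 124 123 122 123 127 118 120 124 119 105 231 220 221
  221 219 172 171 166]
 [222 224 188 120 120 122 120 125 119 125 118 119 124 123 110 230 219 222
  223 222 156 170 170]
 [221 225 197 120 129 120 121 120 123 121 121 122 116 122 117 227 219 222
  222 208 168 168 174]
 [220 222 235 121 124 121 119 122 123 121 120 122 123 120 123 225 220 222
  227 142 160 167 168]
 [219 222 201 126 124 124 121 122 120 121 122 123 120 114 136 227 218 223
  173 136 161 162 164]
 [223 224 226 208 115 118 123 123 123 116 120 112 114 132 144 226 220 209
  136 165 157 165 165]
 [227 218 223 204 156 131 111 116 117 120 115 129 150 150 192 227 211 122
  138 167 159 166 166]
 [221 222 222 218 179 157 151 145 134 138 146 148 144 196 231 202 109 110
  162 170 167 165 166]
 [124 203 229 226 215 182 149 153 151 145 153 150 142 232 183  99 113 111
  173 171 166 161 163]
 [119 112 133 181 224 228 177 152 155 151 152 160 121 110 114 118 111 145
  167 161 164 171 162]
 [119 121 123 119  99 133 147 125 121 119 110 115 112 118 113 115 113 165
  161 152 161 169 167]]
```

>>> {"fn": "drive_tool", "kwargs": {"steps": [[[0.8,0,0.7,1,0],[0.8,0,0.7,2.2,0],[0.8,0,0.7,3.4,0],[0.8,0,0.7,4.6,0],[0.8,0,0.7,5.6,0],[0.8,0,0.7,6.1,0],[0.8,0,0.7,6.2,0],[0.8,0,0.7,6.2,0]]]}}

```text
clock: 28.0
tcp_pos: [0.6585, 0.0298, 0.0606]
ee_rot: [-3.141, -0.0, 1.596]
contact_force: [0.6, -0.0, -0.0]
opening: 0.802
gripper_force: 0.0
```

>>> {"fn": "drive_tool", "kwargs": {"steps": [[[0.4,0,0,0,0],[0,0,0,0,0],[0,0,0,0,0],[0,0,0,0,0],[0,0,0,0,0],[0,0,0,-1,0],[0,0,0,-2.4,0],[0,0,0,-4,0]]]}}

```text
clock: 28.8
tcp_pos: [0.6574, 0.0283, 0.1794]
ee_rot: [-3.137, -0.0, 1.594]
contact_force: [1.3, 0.0, -3.2]
opening: 0.231
gripper_force: 59.2
```

```bash
python3 - <<'E'
from h import *
st(); go(.5225,.310,.18,91.3)
c=load('w11'); print(onz(c,[(316,75.5),(288,60),(345,60)],.092).round(4).tolist())
E
```

```text
28.8 [0.6574 0.0283 0.1794] [-179.7   -0.    91.3] [ 1.3  0.  -3.2] 0.231 59.24563229084015
[ 9.49 -4.28 -0.02] 0.01
[[0.5213, 0.3404, 0.092], [0.4979, 0.352, 0.092], [0.545, 0.3533, 0.092]]
```

>>> {"fn": "drive_tool", "kwargs": {"steps": [[[0,0.8,-0.4,-0.3,0],[0,2.1,-1,-0.3,0],[0,3.5,-1.6,-0.3,0],[0,4.9,-2.2,-0.3,0],[0,6.3,-2.8,-0.3,0],[0,7.7,-3.5,-0.3,0],[0,9,-4.1,-0.3,0],[0,9.5,-4.25,-0.3,0]]]}}

```text
clock: 29.6
tcp_pos: [0.522, 0.3135, 0.1887]
ee_rot: [-3.139, -0.001, 1.597]
contact_force: [0.5, 0.1, -2.9]
opening: 0.234
gripper_force: 59.3
```

>>> {"fn": "drive_tool", "kwargs": {"steps": [[[0,0,0,0,0],[0,0,0,0,0],[0,0,0,0,0],[0,0,0,1,0],[0,0,0,1,0],[0,0,0,1,0],[0,0,0,1,0],[0,0,0,1,0]]]}}

```text
clock: 30.4
tcp_pos: [0.5254, 0.3104, 0.1608]
ee_rot: [3.14, -0.001, 1.594]
contact_force: [-0.0, 0.5, -2.8]
opening: 0.234
gripper_force: 59.3
```

```bash
python3 - <<'E'
from h import *
st(); go(.5225,.311,.096,91.3)
E
```

```text
30.4 [0.5254 0.3104 0.1608] [ 1.799e+02 -1.000e-01  9.130e+01] [-0.   0.5 -2.8] 0.234 59.29681599140167
[ 0.02 -0.09  2.16] 0.0
```

>>> {"fn": "drive_tool", "kwargs": {"steps": [[[0,0,-0.1,0.6,0],[0,0,-0.1,1.2,0],[0,0,-0.1,1.7,0],[0,0,-0.1,2,0],[0,0,-0.1,2.12,0],[0,0,-0.1,2.2,0],[0,0,-0.1,2.2,0],[0,0,-0.1,2.2,0]]]}}

```text
clock: 31.2
tcp_pos: [0.5215, 0.3106, 0.0976]
ee_rot: [3.14, -0.001, 1.594]
contact_force: [-6.1, -2.6, 14.6]
opening: 0.235
gripper_force: 61.4
```

>>> {"fn": "drive_tool", "kwargs": {"steps": [[[0.3,0,0,0,0],[0.4,0,0,0,0],[0.45,0,0,0,0],[0.45,0,0,-1,0],[0.45,0,0,-2.5,0],[0.6,-1,0,-4,0],[0.8,-2.5,0,-5,0],[1,-4,0,-5.5,0]]]}}

```text
clock: 32.0
tcp_pos: [0.5254, 0.195, 0.2596]
ee_rot: [3.137, -0.002, 1.596]
contact_force: [1.2, -0.5, 0.2]
opening: 0.916
gripper_force: 0.0
```

```bash
python3 - <<'E'
from h import *
st(); c=snap('wrist','w13'); cv2.imwrite('pics/w13c.png',c['pixels'][:300,150:550]); go(.65,-.15,.25,91.3)
E
```

```text
32.0 [0.5254 0.195  0.2596] [ 1.797e+02 -1.000e-01  9.150e+01] [ 1.2 -0.5  0.2] 0.916 0.0
[-11.35   3.9    0.4 ] -0.02
```

View pics/w13c.png

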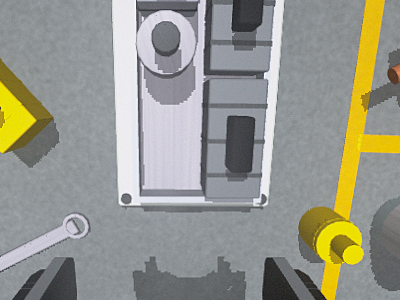

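The canister stands in the tray at (315,40) in w13, clear of the stacks. That was the last picture I may view, so I work from numbers from here. Next is bottle 2.

>>> {"fn": "drive_tool", "kwargs": {"steps": [[[1,-1.5,0.5,0.1,0],[1,-3,1,0.2,0],[1,-4.5,1.5,0.3,0],[1,-6,2,0.4,0],[1,-7.5,2.5,0.4,0],[1,-9,3.1,0.4,0],[1,-10.3,3.6,0.4,0],[1,-11.3,3.9,0.4,0]]]}}

```text
clock: 32.85
tcp_pos: [0.6502, -0.1439, 0.2439]
ee_rot: [3.142, 0.0, 1.592]
contact_force: [1.9, 0.5, -0.5]
opening: 0.999
gripper_force: 0.0
```

>>> {"fn": "drive_tool", "kwargs": {"steps": [[[1,0,0,0,0],[1,0,0,0,0],[1,0,0,0,0],[1,0,0,0,0],[1,0,0,0,0],[1,0,0,0,0],[1,0,0,0,0],[1,0,0,0,0]]]}}

```text
clock: 33.65
tcp_pos: [0.6491, -0.1409, 0.2448]
ee_rot: [3.141, -0.0, 1.594]
contact_force: [-0.1, 0.0, -0.0]
opening: 1.002
gripper_force: 0.0
```

```bash
python3 - <<'E'
from h import *
st(); c=snap('wrist','w14')
for n in ('bot2','bot1'): print(neck(c,n))
p=neck(c,'bot2'); go(p[0],p[1],.06,91.3)
E
```

```text
33.65 [ 0.6491 -0.1409  0.2448] [180.   -0.   91.4] [-0.1  0.  -0. ] 1.002 0.0
[ 6.582e-01 -1.420e-01  1.335e+02  3.200e+01  3.200e+01  3.290e+02
  1.810e+02]
[ 4.35900000e-01 -1.55200000e-01  5.12999992e+01  3.30000000e+01
  4.80000000e+01  9.10000000e+01  1.89000000e+02]
[-0.04  0.3   6.16] 0.01
```

>>> {"fn": "drive_tool", "kwargs": {"steps": [[[0.9,0,0.3,1,0],[0.9,0,0.3,2.2,0],[0.9,0,0.3,3.4,0],[0.9,0,0.3,4.6,0],[0.9,0,0.3,5.6,0],[0.9,0,0.3,6.1,0],[0.9,0,0.3,6.2,0],[0.9,0,0.3,6.2,0]]]}}

```text
clock: 34.5
tcp_pos: [0.6588, -0.1411, 0.0593]
ee_rot: [3.14, 0.0, 1.594]
contact_force: [0.6, 0.1, -0.4]
opening: 0.9
gripper_force: 0.0
```

>>> {"fn": "drive_tool", "kwargs": {"steps": [[[0.5,0,0,0,0],[0,0,0,0,0],[0,0,0,0,0],[0,0,0,0,0],[0,0,0,0,0],[0,0,0,-1,0],[0,0,0,-2.4,0],[0,0,0,-4,0]]]}}

```text
clock: 35.3
tcp_pos: [0.6569, -0.1406, 0.1779]
ee_rot: [-3.137, -0.001, 1.594]
contact_force: [2.0, -0.3, -2.0]
opening: 0.351
gripper_force: 59.9
```

```bash
python3 - <<'E'
from h import *
st(); go(.5245,.2565,.19,91.3)
E
```

```text
35.3 [ 0.6569 -0.1406  0.1779] [-1.797e+02 -1.000e-01  9.130e+01] [ 2.  -0.3 -2. ] 0.351 59.856051206588745
[13.34 -4.1  -0.4 ] 0.01
```

>>> {"fn": "drive_tool", "kwargs": {"steps": [[[0,1.3,-0.4,-0.4,0],[0,2.7,-0.8,-0.4,0],[0,4.1,-1.2,-0.4,0],[0,5.6,-1.7,-0.4,0],[0,7.1,-2.2,-0.4,0],[0,8.6,-2.6,-0.4,0],[0,10,-3.1,-0.4,0],[0,11,-3.4,-0.4,0]]]}}

```text
clock: 36.1
tcp_pos: [0.5466, 0.189, 0.1903]
ee_rot: [-3.14, -0.0, 1.596]
contact_force: [0.5, -0.3, -1.1]
opening: 0.352
gripper_force: 60.1
```

>>> {"fn": "drive_tool", "kwargs": {"steps": [[[0,1.2,-0.4,0,0],[0,2.3,-0.7,0,0],[0,2.3,-0.7,0,0],[0,2.3,-0.7,0,0],[0,2.3,-0.7,0.5,0],[0,2.3,-0.7,1,0],[0,2.3,-0.7,1,0],[0,2.3,-0.7,1,0]]]}}

```text
clock: 36.9
tcp_pos: [0.5262, 0.2541, 0.1607]
ee_rot: [-3.141, 0.0, 1.593]
contact_force: [0.4, -0.1, -1.5]
opening: 0.355
gripper_force: 60.1
```

```bash
python3 - <<'E'
from h import *
st(); go(.5245,.2565,.097,91.3)
E
```

```text
36.9 [0.5262 0.2541 0.1607] [-180.     0.    91.3] [ 0.4 -0.1 -1.5] 0.355 60.0798761844635
[ 0.08 -0.05  2.12] -0.01
```

>>> {"fn": "drive_tool", "kwargs": {"steps": [[[0,0.1,-0.05,0.6,0],[0,0.1,-0.05,1.2,0],[0,0.1,-0.05,1.7,0],[0,0.1,-0.05,2,0],[0,0.1,-0.05,2.1,0],[0,0.1,-0.05,2.15,0],[0,0.1,-0.05,2.15,0],[0,0.1,-0.05,2.15,0]]]}}

```text
clock: 37.7
tcp_pos: [0.5248, 0.2583, 0.097]
ee_rot: [3.14, -0.001, 1.594]
contact_force: [-0.8, -0.0, -2.3]
opening: 0.355
gripper_force: 60.1
```

>>> {"fn": "drive_tool", "kwargs": {"steps": [[[0.4,0,0,0,0],[0.5,0,0,0,0],[0.52,0,0,0,0],[0.52,0,0,-1,0],[0.52,0,0,-2.5,0],[0.6,-1,0,-4,0],[0.8,-2.5,0,-5,0],[1,-3.5,0,-5.5,0]]]}}

```text
clock: 38.5
tcp_pos: [0.5274, 0.1522, 0.2643]
ee_rot: [3.137, -0.001, 1.595]
contact_force: [-0.2, 0.8, -0.5]
opening: 0.91
gripper_force: 0.0
```

```bash
python3 - <<'E'
from h import *
st(); c=snap('wrist','w15')
print(neck(c,'bot2',(.5245,.256),.107), neck(c,'can',(.5225,.311),.107), neck(c,'stB',(.583,.232),.107), neck(c,'stA',(.583,.342),.107)); go(.46,-.155,.25,91.3)
E
```

```text
38.5 [0.5274 0.1522 0.2643] [179.7  -0.   91.4] [-0.2  0.8 -0.5] 0.91 0.0
[5.235e-01 2.616e-01 9.150e+01 3.200e+01 3.200e+01 3.170e+02 4.800e+01] None [5.836e-01 2.334e-01 9.150e+01 2.300e+01 4.500e+01 3.900e+02 8.800e+01] None
[-10.03  -2.49   0.57] -0.02
```

>>> {"fn": "drive_tool", "kwargs": {"steps": [[[1,-1.5,-0.4,0.1,0],[1,-3,-0.8,0.2,0],[1,-4.5,-1.2,0.3,0],[1,-6,-1.6,0.4,0],[1,-7.5,-2,0.5,0],[1,-9,-2.3,0.5,0],[1,-10,-2.5,0.5,0],[1,-10,-2.5,0.5,0]]]}}

```text
clock: 39.35
tcp_pos: [0.4582, -0.1516, 0.2462]
ee_rot: [3.141, 0.001, 1.589]
contact_force: [-0.7, -0.0, -0.7]
opening: 1.0
gripper_force: 0.0
```

```bash
python3 - <<'E'
from h import *
st(); c=snap('wrist','w16')
p=neck(c,'bot1'); print(p); go(p[0],p[1],.06,91.3)
E
```

```text
39.35 [ 0.4582 -0.1516  0.2462] [1.80e+02 1.00e-01 9.11e+01] [-0.7 -0.  -0.7] 1.0 0.0
[ 4.40500000e-01 -1.56900000e-01  1.26699997e+02  3.20000000e+01
  3.40000000e+01  3.00000000e+02  1.84000000e+02]
[-0.22 -0.6   6.21] -0.03
```

>>> {"fn": "drive_tool", "kwargs": {"steps": [[[0.9,-0.1,-0.6,1,0],[0.9,-0.1,-0.6,2.2,0],[0.9,-0.1,-0.6,3.4,0],[0.9,-0.1,-0.6,4.6,0],[0.9,-0.1,-0.6,5.6,0],[0.9,-0.1,-0.6,6.1,0],[0.9,-0.1,-0.6,6.2,0],[0.9,-0.1,-0.6,6.2,0]]]}}

```text
clock: 40.2
tcp_pos: [0.4412, -0.1511, 0.0602]
ee_rot: [-3.141, -0.0, 1.595]
contact_force: [0.1, 0.3, -0.1]
opening: 0.901
gripper_force: 0.0
```

>>> {"fn": "drive_tool", "kwargs": {"steps": [[[0.5,0,0,0,0],[0,0,0,0,0],[0,0,0,0,0],[0,0,0,0,0],[0,0,0,0,0],[0,0,0,-1,0],[0,0,0,-2.4,0],[0,0,0,-4,0]]]}}

```text
clock: 41.0
tcp_pos: [0.4394, -0.1516, 0.1803]
ee_rot: [-3.138, -0.002, 1.594]
contact_force: [1.9, 0.3, -2.8]
opening: 0.355
gripper_force: 60.4
```

```bash
python3 - <<'E'
from h import *
st(); go(.5257,.2025,.19,91.3)
E
```

```text
41.0 [ 0.4394 -0.1516  0.1803] [-1.798e+02 -1.000e-01  9.130e+01] [ 1.9  0.3 -2.8] 0.355 60.442904233932495
[11.73  3.15 -0.32] 0.01
```

>>> {"fn": "drive_tool", "kwargs": {"steps": [[[0,1,0.2,-0.4,0],[0,2.4,0.6,-0.4,0],[0,3.9,1,-0.4,0],[0,5.3,1.4,-0.4,0],[0,6.7,1.8,-0.4,0],[0,8.1,2.2,-0.4,0],[0,9.5,2.6,-0.4,0],[0,10.6,2.9,-0.4,0]]]}}

```text
clock: 41.8
tcp_pos: [0.5203, 0.1702, 0.1917]
ee_rot: [-3.141, -0.0, 1.595]
contact_force: [0.8, -0.0, -3.0]
opening: 0.354
gripper_force: 60.7
```

>>> {"fn": "drive_tool", "kwargs": {"steps": [[[0,0.7,0.1,0,0],[0,1.3,0.2,0,0],[0,1.3,0.2,0,0],[0,1.3,0.2,0,0],[0,1.3,0.2,0.5,0],[0,1.3,0.2,1,0],[0,1.3,0.2,1,0],[0,1.3,0.2,1,0]]]}}

```text
clock: 42.6
tcp_pos: [0.5254, 0.2061, 0.1624]
ee_rot: [-3.141, 0.0, 1.593]
contact_force: [0.3, 0.0, -2.9]
opening: 0.355
gripper_force: 60.5
```

```bash
python3 - <<'E'
from h import *
st(); go(.5255,.2085,.097,91.3)
for n in ('scene','side'):
    snap(n,'pre_'+n)
E
```

```text
42.6 [0.5254 0.2061 0.1624] [-180.     0.    91.3] [ 0.3  0.  -2.9] 0.355 60.49977421760559
[0.08 0.   2.18] -0.01
```

>>> {"fn": "drive_tool", "kwargs": {"steps": [[[0,0.08,0,0.5,0],[0,0.08,0,1,0],[0,0.08,0,1.4,0],[0,0.08,0,1.7,0],[0,0.08,0,1.95,0],[0,0.08,0,2.1,0],[0,0.08,0,2.2,0],[0,0.08,0,2.2,0]]]}}

```text
clock: 43.5
tcp_pos: [0.5255, 0.2095, 0.0973]
ee_rot: [3.141, -0.0, 1.594]
contact_force: [-1.8, -1.1, 3.0]
opening: 0.351
gripper_force: 61.2
```

```bash
python3 - <<'E'
from h import *
st()
E
```

```text
43.5 [0.5255 0.2095 0.0973] [180.   -0.   91.3] [-1.8 -1.1  3. ] 0.351 61.177743673324585
```

>>> {"fn": "drive_tool", "kwargs": {"steps": [[[0.4,0,0,0,0],[0.5,0,0,0,0],[0.52,0,0,0,0],[0.52,0,0,-1,0],[0.52,0,0,-2.5,0],[0.6,0,0.3,-4,0],[0.8,0.8,0.6,-5.5,0],[1,1.6,0.9,-7,0]]]}}

```text
clock: 44.3
tcp_pos: [0.5509, 0.2565, 0.3054]
ee_rot: [3.14, -0.001, 1.593]
contact_force: [0.7, 0.1, 0.4]
opening: 0.914
gripper_force: 0.0
```

>>> {"fn": "drive_tool", "kwargs": {"steps": [[[1,0,0,0,0],[1,0,0,0,0],[1,0,0,0,0],[1,0,0,0,0],[1,0,0,0,0],[1,0,0,0,0],[1,0,0,0,0],[1,0,0,0,0]]]}}

```text
clock: 45.1
tcp_pos: [0.5507, 0.2563, 0.303]
ee_rot: [-3.141, -0.0, 1.594]
contact_force: [-0.0, -0.1, -0.7]
opening: 1.0
gripper_force: 0.0
```

```bash
python3 - <<'E'
from h import *
st(); c=snap('wrist','w17')
for n,xy in (('bot1',(.5257,.203)),('bot2',(.5245,.259)),('can',(.5225,.311)),('cell',(.5215,.366)),('stB',(.583,.232)),('stA',(.582,.342))): print(n,neck(c,n,xy,.107))
s=snap('side','s17'); e=snap('scene','e17')
# two-view heights of blue caps
def blue(c,xy):
    hsv=cv2.cvtColor(c['pixels'],cv2.COLOR_BGR2HSV); m=cv2.inRange(hsv,(100,120,60),(125,255,255))
    u=proj(c,[[*xy,.107]])[0]; n,l,st,ce=cv2.connectedComponentsWithStats(m)
    ok=[i for i in range(1,n) if st[i,4]>25 and np.hypot(*(ce[i]-u))<25]
    return [ (ce[i].round(1),st[i,4]) for i in ok]
for xy in ((.5257,.203),(.5245,.259)):
    q=[blue(v,xy) for v in (c,s,e)]; print(q)
    if q[1] and q[2]: print(tri([(s,q[1][0][0]),(e,q[2][0][0])]).round(4))
E
```

```text
45.1 [0.5507 0.2563 0.303 ] [-180.    -0.    91.3] [-0.  -0.1 -0.7] 1.0 0.0
bot1 [5.24400000e-01 2.04300000e-01 1.16300003e+02 3.20000000e+01
 3.80000000e+01 2.92000000e+02 2.24000000e+02]
bot2 [5.22400000e-01 2.57300000e-01 5.64000015e+01 3.20000000e+01
 3.20000000e+01 2.90000000e+02 1.73000000e+02]
can None
cell [  0.5158       0.3613       1.29999995  21.          25.
 283.          58.        ]
stB [5.83100000e-01 2.31900000e-01 9.24000015e+01 1.90000000e+01
 5.10000000e+01 3.51000000e+02 1.99000000e+02]
stA [5.81500000e-01 3.42800000e-01 9.06999969e+01 2.00000000e+01
 4.50000000e+01 3.56000000e+02 8.20000000e+01]
[[(array([292.3, 223.6]), np.int32(872))], [(array([266.8, 135.9]), np.int32(221))], [(array([428.1, 168.6]), np.int32(158)), (array([412.5, 172.9]), np.int32(164))]]
[0.5298 0.2457 0.1069]
[[(array([290.4, 171.9]), np.int32(887))], [(array([266.8, 135.9]), np.int32(221))], [(array([428.1, 168.6]), np.int32(158)), (array([412.5, 172.9]), np.int32(164))]]
[0.5298 0.2457 0.1069]
```

```bash
python3 - <<'E'
from h import *
c=load('w17'); s=load('s17'); e=load('e17')
for a in ((428.1,168.6),(412.5,172.9)):
    p=tri([(s,(266.8,135.9)),(e,a)]); print(p.round(4),(proj(e,p)[0]-a).round(1))
    print(' w:',[tri([(c,u),(e,a)]).round(4).tolist() for u in ((292.3,223.6),(290.4,171.9))])
u=proj(c,[[.5225,.311,.107]])[0].astype(int); print(u)
V=cv2.cvtColor(c['pixels'],cv2.COLOR_BGR2HSV)[...,2]; print(V[u[1]-30:u[1]+32:4,u[0]-40:u[0]+42:4])
go(.40,-.27,.25,90)
E
```

```text
[0.5298 0.2457 0.1069] [-2.1  2.2]
 w: [[0.5381, 0.2237, 0.1307], [0.5226, 0.2581, 0.1071]]
[0.5193 0.2173 0.1097] [ 2.6 -2.8]
 w: [[0.5248, 0.2049, 0.1071], [0.5084, 0.2413, 0.0828]]
[290 116]
[[243 242 243 242  82 168 156 165 164 166 166 166 164 169 166 162 166 151
  221 150 181]
 [245 241 241 240 120 146 145 155 149 131 131 131 156 155 156 156 156 153
  220 186 174]
 [243 244 243 242 124 147 145 234 226 227 228 223 227 180 154 155 154 149
  219 153 172]
 [244 242 243 241 162 122 227 228 222 224 226 223 222 220 216 148 158 150
  222 148 171]
 [242 240 242 243 208 228 226 225 221 218 225 224 221 223 221 165 156 152
  220 149 173]
 [238 243 243 242 218 220 227 220 197  89  82 193 220 224 220 220 122 155
  220 145 170]
 [235 240 243 242 220 221 220 114 126 126 127 128 142 222 219 220 119 190
  219 117 174]
 [236 241 242 242 224 221 218 128 125 126 122 125  81 221 220 213 173 219
  217  88 123]
 [240 241 240 243 217 223 217 121 123 123 121 123 105 219 218 218 174 224
  221  90 156]
 [239 243 242 243 193 220 227 123 121 129 122 122  95 176 216 219 137 226
  219  87 169]
 [237 243 244 241 223 223 218 163 126 127 122 115 158 182 216 220 146 205
  220  87 169]
 [229 243 242 242 245 212 221 221 156 126 135 148 150 180 214 171 155 142
  216  99 168]
 [201 242 241 243 250  96 222 221 205 146 150 152 149 181 205 155 153 145
  219 134 167]
 [176 244 242 241 250 100 230 196 216 173 152 149 157 178 154 153 156 143
  218 220 116]
 [165 242 242 242 248  95 233 152 140 116  91 108 126 129 111 153 152 144
  217  81  95]
 [168 243 242 241 247 101 229 230 179 208 200 192 206 179 118 131 154 232
  217  88 160]]
[-17.42  -5.43   1.77] 0.27
```

Both bottle caps sit at z = 0.107 (36 + 71 mm), and the other items are in their places. Now I'll switch the shaker on.

>>> {"fn": "drive_tool", "kwargs": {"steps": [[[0.6,-1.5,-0.5,0,0],[0.3,-3,-1,0,0],[0,-4.5,-1.5,0,0],[0,-6,-2,0,0],[0,-7.5,-2.5,0,0],[0,-9,-3,0,0],[0,-10.4,-3.4,0,0],[0,-11.4,-3.6,0,0]]]}}

```text
clock: 46.05
tcp_pos: [0.4495, -0.0902, 0.3035]
ee_rot: [3.141, 0.001, 1.593]
contact_force: [1.5, 0.2, 0.2]
opening: -0.002
gripper_force: 0.0
```

>>> {"fn": "drive_tool", "kwargs": {"steps": [[[0,-1.5,-0.5,0.5,0],[0,-3,-1,1,0],[0,-4.5,-1.5,1.5,0.3],[0,-6.1,-2.1,1.8,0.3],[0,-6.1,-2.1,1.8,0.3],[0,-6.1,-2.1,1.8,0.3],[0,-6.1,-2.1,1.8,0.3],[0,-6.1,-2.1,1.8,0.3]]]}}

```text
clock: 46.85
tcp_pos: [0.3927, -0.2713, 0.2495]
ee_rot: [3.141, 0.0, 1.57]
contact_force: [-0.7, 0.3, 1.2]
opening: 0.004
gripper_force: 0.0
```

```bash
python3 - <<'E'
from h import *
st(); c=snap('wrist','w18'); print(neck(c,'stA',(.445,-.272),.105)); go(.388,-.272,.083,90); go(.487,-.277,.083,90,[.388,-.272,.083,90])
E
```

```text
46.85 [ 0.3927 -0.2713  0.2495] [179.9   0.   90. ] [-0.7  0.3  1.2] 0.004 0.0
[ 4.51500000e-01 -2.70400000e-01  1.12599998e+02  1.10000000e+01
  1.70000000e+01  3.89000000e+02  1.86000000e+02]
[-0.02 -0.16  5.55] -0.01
[-0.17  3.3  -0.  ] 0.0
```

>>> {"fn": "drive_tool", "kwargs": {"steps": [[[0,0,-0.3,1,0],[0,0,-0.3,2,0],[0,0,-0.3,3.2,0],[0,0,-0.3,4.4,0],[0,0,-0.3,5.2,0],[0,0,-0.3,5.5,0],[0,0,-0.3,5.5,0],[0,0,-0.3,5.5,0]]]}}

```text
clock: 47.7
tcp_pos: [0.3841, -0.2726, 0.0852]
ee_rot: [3.14, 0.001, 1.569]
contact_force: [-0.2, -0.1, 0.3]
opening: 0.002
gripper_force: 0.0
```

>>> {"fn": "drive_tool", "kwargs": {"steps": [[[0,0,0.7,0,0],[0,0,1.3,0,0],[0,-0.1,1.8,0,0],[0,-0.1,2.2,0,0],[0,-0.1,2.6,0,0],[0,-0.1,2.95,0,0],[0,-0.2,3.2,0,0],[0,-0.2,3.3,0,0]]]}}

```text
clock: 48.5
tcp_pos: [0.4827, -0.2789, 0.084]
ee_rot: [3.141, 0.0, 1.568]
contact_force: [0.0, 0.6, -0.2]
opening: -0.001
gripper_force: 0.0
```

>>> {"fn": "drive_tool", "kwargs": {"steps": [[[0,0,-0.5,-1,0],[0,0,-0.5,-2.5,0],[0,0,-0.3,-4,0],[0,0,-0.3,-5,0],[0,0,-0.3,-6,0],[0,0,-0.3,-7,0],[0,0,-0.3,-7,0],[0,0,-0.3,-7,0]]]}}

```text
clock: 49.3
tcp_pos: [0.4727, -0.2786, 0.2942]
ee_rot: [3.141, 0.0, 1.568]
contact_force: [0.4, 0.6, -0.4]
opening: -0.003
gripper_force: 0.0
```

```bash
python3 - <<'E'
from h import *
st(); c=snap('wrist','w19'); print('off spot',neck(c,'stA',(.445,-.272),.105),'on spot',neck(c,'stA',(.512,-.276),.105))
for n,d in (('off',(.442,-.2715,.108)),('on',(.517,-.2765,.108))):
    u=proj(c,[d])[0].astype(int); print(n,u,cv2.cvtColor(c['pixels'],cv2.COLOR_BGR2HSV)[u[1]-6:u[1]+7:3,u[0]-6:u[0]+7:3,2].tolist())
# pointer & items once more
s=load('s17') ; s2=snap('side','s19'); e2=snap('scene','e19')
for n,xy in (('bot1',(.5244,.2045)),('bot2',(.5224,.258))):
    for v in (s2,e2):
        u=proj(v,[[*xy,.107]])[0].astype(int); print(n,u,v['pixels'][u[1],u[0]])
E
```

```text
49.3 [ 0.4727 -0.2786  0.2942] [180.    0.   89.8] [ 0.4  0.6 -0.4] -0.003 0.0
off spot None on spot [ 5.10600000e-01 -2.76200000e-01  1.63800003e+02  1.70000000e+01
  2.40000000e+01  3.59000000e+02  1.73000000e+02]
off [286 169] [[181, 182, 184, 187, 179], [188, 184, 186, 187, 181], [184, 186, 185, 185, 187], [189, 189, 186, 188, 186], [189, 188, 182, 185, 184]]
on [365 174] [[79, 80, 81, 78, 176], [84, 83, 82, 84, 74], [82, 81, 85, 85, 76], [84, 80, 89, 83, 103], [84, 83, 86, 79, 173]]
bot1 [271 141] [95 52 36]
bot1 [412 172] [118  57  18]
bot2 [261 132] [103  56  39]
bot2 [427 168] [113  53   6]
```

```bash
python3 -c "
from workcell import env
print(env.finish_job())"
```

```text
the job is handed in; nothing more can be done
None
```

I handed the job in at about 49 s on the robot's clock: shaker switched off, all six items packed upright and flat in the tray, dial at zero, and shaker switched back on; the verdict isn't shown to me.

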